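Set the sifter cap to coarse and tip the ceramic balls into the scale bowl

ROBOT

A 6-joint arm with a two-finger parallel gripper is mounted at the origin on the work surface. World frame = base frame: x ahead of the robot, y to its left, z up, the work surface at z = 0. Lengths are in mm, angles in rad, forces in N, time in s.
With the tool pointing down it reaches from about 425 to 1125 mm from the base axis. Payload 14.9 kg.
Tool frame: the origin (TCP) lies at the very end of the fingers, on their centre line; the grasp point (between the pads) lies 19 mm behind it; y points along the fingers, z is the direction in which the jaws open and shut, and the axes are right-handed (so a half turn about y gives the same grasp; the last joint's range is limited). The gripper opens to 91 mm and grips with 3 to 60 N. Pads are 32 mm wide; open, the fingers measure 118 mm over their backs; the gripper's body (76 mm by 178 mm) begins 60 mm behind the grasp point.
Start: joints at [1.227, 0.379, 1.734, -0, 1.028, -0.033], TCP at [214.082, 666.474, 213.932] pointing down, gripper open.
Joint ranges: [-2.77, 2.77], [-0.74, 2.19], [0, 2.66], [-1.06, 4.2], [0.31, 2.87], [-3.08, 3.08]. Speed limits (rad/s): [1.89, 1.89, 2.39, 3.14, 3.14, 3.14].

INTERFACE

Orientations are given as a rotation vector (axis times angle).
In Python, from cell import manip gives the robot as it stands.
- The arm moves only by the tool arm_command, never from a script. Its argument "rows" is a list of rows, each an object of numbers: "jaw": the opening, from 0 (shut) to 1 (fully open); "tx", "ty", "tz": the shift along the tool's x, y, z in m; "ax", "ay", "az": the turn, a rotation vector about the tool's x, y, z in rad. A call has exactly 8 rows; each row is the pose to reach, as a shift and turn from the pose commanded when the call began, along the tool's axes at that moment; what a row does not reach only later rows make up. A row lasts 1/8 s, in which the tool goes at most 62.5 mm and 10.7 degrees, less where a joint would pass 70% of its speed; a pose out of reach is approached as far as the arm can. A call with a gripper value outside its range is refused whole. The fingers move at their own pace and stop on an object; the grip force is fixed at half the most. Time passes only in rows, so rows that repeat a pose let the fingers close, or fill a call up. It gives the time, the measured TCP pose, the force and the opening at its end, in the units of the state.
- manip.get_state(): the state, without advancing time (a new reading comes with each control period).
- manip.grab_frame(name): name is "side" or "top" or "wrist"; returns a dict with "pixels" (400x640x3 uint8, blue, green, red), "mtx" (3x3 intrinsics, pixels), "rvec" (rotation vector, rad) and "tvec" (3), from world to camera coordinates, as OpenCV has them. Camera axes: x right, y down, z forward; pixel columns grow to the right and rows downward; lengths in mm; the calibration is good to about 2 mm. A picture is of the moment at which its call begins. There is no depth.
- manip.finish_job(): hands the job in, once; it reports no verdict.
The state is a dict: "time_s": time; "joint_pos": joint angles; "qvel": joint speeds; "effort": joint torques, N m; "eef_pos": TCP position; "ee_rot": TCP orientation; "force": force on the tool from outside, world axes, zero at the start; "ft_torque": the same for the moment, N m; "finger_gap": finger opening in mm.
Only numpy, scipy, OpenCV 4.12 (cv2) and the standard library are available. Lean on these libraries where they do the work, as an engineer would, in place of code of your own. Each camera call takes 0.05 s, during which the arm holds its last target.

TASK

The clear shaker with the orange sifter cap, lying in the sloping rack, holds four ceramic balls that fit only through the coarse (largest) opening of its cap. With the shaker still in the rack, turn the cap by its black bar until the coarse opening stands over the window in the shaker's shoulder; then lift the shaker out over the lip, tip all four balls into the bowl on the bench scale without spilling any, and put the empty shaker back behind the lip, fully home in the bay where it lay. Leave the bowl standing on the scale and do not shift or knock over anything else on the bench.

Things in the scene. Friction and masses are not known exactly. Their poses are not given: they have to be found in the camera images.
- rack: Fixed aluminium sloping rack, two bays side by side, about 255 x 190 x 130 mm. Origin on the bench under its middle, z up; x along the row, bay centres at x = -58 and +58 mm (which one holds the shaker varies). A jar lies on its sloping board with the cap end up, leaning to -y 40 degrees from vertical; the board's face looks to +y and up, 50 degrees from vertical.
- rack_lip (a point): Where board and lip meet, middle of the row; axes as the rack. Board: 252 mm wide, 114 mm up the slope from here (the caps reach beyond it). Lip: across the jars' feet, 40 mm out from the board. Each bay also has two guide strips, 20 mm high above the board, up to 82 mm from the lip, 3.5 mm clear of the jar either side.
- shaker_mid (a point): Centre of the shaker's jar: loose, about 0.3 kg, clear plastic, orange band at the foot, 42 mm wide (x), 74 mm deep (y), 120 mm long (z, foot to cap). In the rack its -y face lies on the board, +y faces out, x is along the row. Grip the two x faces, 42 mm apart, free down to 20 mm above the board.
- shaker_window (a point): Centre of the window, 37 x 33 mm, in the shoulder: a round white plate, radius 38 mm, closing the jar's end (60 to 66 mm beyond shaker_mid). Axes as the jar; it lies 20 mm from the jar's axis on the -y side. The cap lies on the shoulder. To empty the jar turn it about its x until this side is lowest and its z points 25 degrees or more below level; balls then roll out; if some jam, rock it back and tip again.
- shaker_cap (a joint): Turn of the cap about the jar's z, rad, 0 to 2.2, anticlockwise positive seen from outside the cap. Stays where left (friction 0.05 N m). At 1.571 the coarse opening (36 x 30 mm) is exactly over the window; aim within 0.1. At less the window is under medium (9 mm) or fine (4 mm) perforations or solid cap and nothing comes out. Starts at 0.1 to 0.7.
- cap_knob (a point): Centre of the black bar knob on the orange cap, on the jar's axis, 85.5 mm beyond shaker_mid. Turns with the cap: z outwards along the axis; bar 42 mm long along y, 12 mm thick along x (pinch across x), 26 mm high along z (13 mm either side of here, standing on the cap's face). Cap: 76 mm diameter, 6 mm thick. Coarse opening centred 22 mm from the axis on the -x side.
- bowl_rim (a point): Centre of the mouth of the loose aluminium bowl (mouth radius 82 mm, 62 mm high, 0.3 kg), level with its rim, about 118 mm above the bench.
- bowl_in (a point): Centre of the bowl's inner floor, 58 mm below the rim.
- scale_pan (a point): Centre of the top of the scale's steel pan (140 x 190 mm, 56 mm above the bench), on which the bowl stands. The fixed white scale is 190 (x) x 210 (y) x 44 mm, its middle 16 mm to the -x side of this point.
- ball0_center (a point): Centre of a ceramic ball, 20 mm diameter, 11 g; starts inside the shaker's jar at its foot.
- ball1_center (a point): Centre of a ceramic ball, 20 mm diameter, 11 g; starts inside the shaker's jar at its foot.
- ball2_center (a point): Centre of a ceramic ball, 20 mm diameter, 11 g; starts inside the shaker's jar at its foot.
- ball3_center (a point): Centre of a ceramic ball, 20 mm diameter, 11 g; starts inside the shaker's jar at its foot.
- canister: Bystander: greenish storage canister with a white screw lid, same jar size as the shaker, 140 mm long, lying in the other bay of the rack, loose. Origin at the centre of its foot, z towards its lid.
- plug_strip: Bystander: black strip of four seedling plugs, 162 x 52 mm, 45 mm high with leaves to about 90 mm, loose, between rack and scale. Origin under its centre.
- net_pots: Bystander: nest of black net pots, 60 mm diameter, 85 mm high, loose. Origin under its centre.
- nutrient: Bystander: white nutrient bottle with a blue cap, 66 mm diameter, 180 mm high, loose. Origin under its centre.
- buffer_jar: Bystander: amber jar with a yellow cap, 60 mm diameter, 85 mm high, loose. Origin under its centre.
- dibber: Bystander: small spatula with an orange handle, 190 mm long, lying flat, loose. Origin under its centre, x along it.
- pen_cup: Bystander: grey cup with markers, 72 mm diameter, 95 mm high (markers to 135 mm), loose. Origin under its centre.
There are look-alikes about, which are no part of the job. What is shaped like the part that bears shaker_mid but pink or purple is not meant.

How it is judged:
By the outcome, as a careful person would: the job done as asked, in the order asked, and still so for the second after the job is handed in, with the robot touching nothing.
It also fails if it takes over 70 s, if anything falls off the work surface, if the arm or the gripper's body presses on something with over 40 N, if the wrist force passes 120 N, or if a joint passes its speed limit or range.

## Working session

There is one attempt and no reset: what is moved stays moved. The work goes in short steps, Python scripts to look and compute and a tool call to move; the robot and the scene stay as the last step left them, time stands still between calls to the robot, and variables do not carry over. Pictures are saved under pics/ and viewed, and the job is handed in when it is done.

Besides the shell and the picture viewer there is one more tool, called after "Request:" in YAML: its name, and indented under it one key for each argument. arm_command: Moves the arm, as the interface text tells. Its arguments: {"type":"object","properties":{"rows":{"type":"array","items":{"type":"object","properties":{"jaw":{"type":"number"},"tx":{"type":"number"},"ty":{"type":"number"},"tz":{"type":"number"},"ax":{"type":"number"},"ay":{"type":"number"},"az":{"type":"number"}}}}},"required":["rows"]}

```bash
ls; mkdir -p pics; python3 - <<'E'
from cell import manip
import cv2
print(manip.get_state())
for n in ["side","top","wrist"]:
    f=manip.grab_frame(n); cv2.imwrite(f"pics/{n}0.png",f["pixels"]); print(n,f["mtx"].tolist(),f["rvec"],f["tvec"])
E
```

```text
pics
{'time_s': 0.0, 'joint_pos': array([ 1.22671471e+00,  3.79422867e-01,  1.73476405e+00,  3.18044724e-05,
        1.02852705e+00, -3.32781571e-02]), 'qvel': array([-1.87148717e-03, -8.88149208e-04, -1.31308680e-03, -1.65614431e-03,
       -3.88261520e-05,  4.37400048e-04]), 'effort': array([-7.27542429e-03, -7.63742638e+01, -4.34369195e+01,  6.49080402e-02,
        4.23144386e-02, -8.81328742e-05]), 'eef_pos': array([213.92675263, 666.09369665, 213.28654573]), 'ee_rot': array([-1.55809427,  0.24416327, -0.2437896 ]), 'force': array([ 0.06577323, -0.60238979, -0.54590973]), 'ft_torque': array([-0.01995104,  0.02296767,  0.02422383]), 'finger_gap': 91.22881873493043}
side [[444.1336880985916, 0.0, 307.3803749448723], [0.0, 444.1336880985916, 198.60539085304976], [0.0, 0.0, 1.0]] [ 2.3449183  -0.56849267  0.19710096] [-492.09660217  295.17665452  944.96573874]
top [[486.33778078679325, 0.0, 326.16965998927907], [0.0, 486.33778078679325, 192.42382718436923], [0.0, 0.0, 1.0]] [ 2.01276653 -2.20361907  0.233907  ] [  77.07917013  537.64962641 1380.24577734]
wrist [[345.76988475929346, 0.0, 323.2360537148757], [0.0, 345.76988475929346, 203.72603060440304], [0.0, 0.0, 1.0]] [-2.35707713 -1.71744465 -0.23198035] [-699.72653307  -28.60882903  390.79977232]
```

View pics/side0.png

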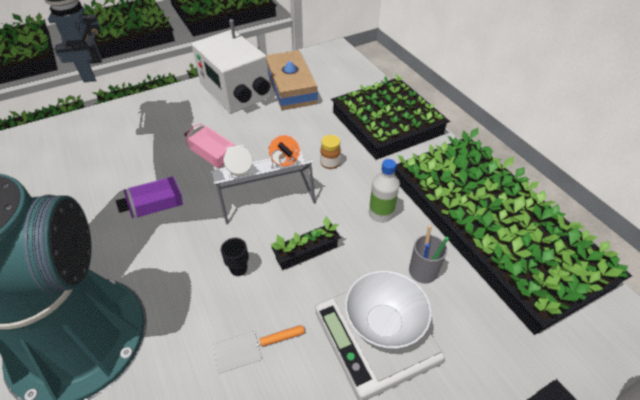

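View pics/top0.png

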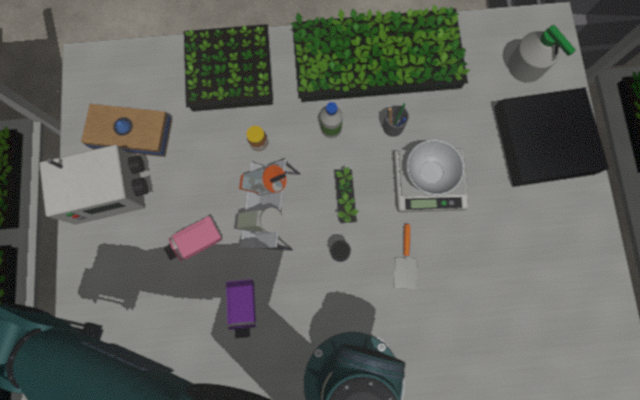

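View pics/wrist0.png

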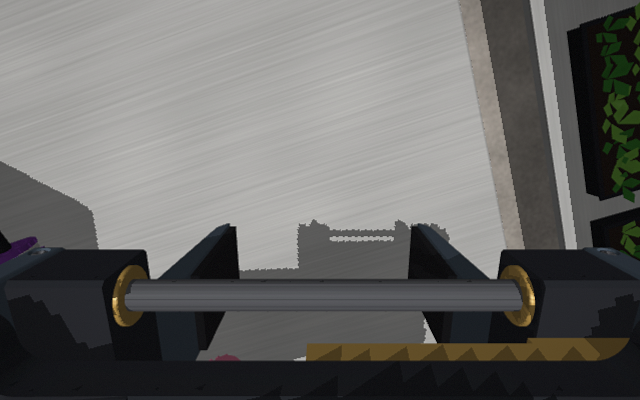

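```bash
python3 - <<'E'
import cv2
a=cv2.imread("pics/side0.png");b=cv2.imread("pics/top0.png")
cv2.imwrite("pics/c1.png",cv2.resize(a[120:240,180:340],None,fx=5,fy=5,interpolation=cv2.INTER_CUBIC))
cv2.imwrite("pics/c2.png",cv2.resize(b[145:265,220:320],None,fx=5,fy=5,interpolation=cv2.INTER_CUBIC))
cv2.imwrite("pics/c3.png",cv2.resize(a[250:400,300:460],None,fx=4,fy=4,interpolation=cv2.INTER_CUBIC))
E
```

```text
(no output)
```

View pics/c1.png

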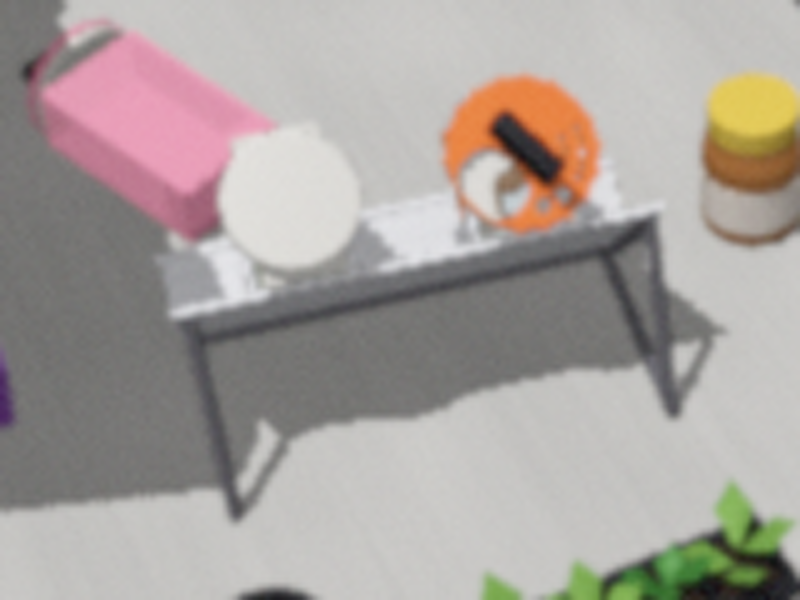

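View pics/c2.png

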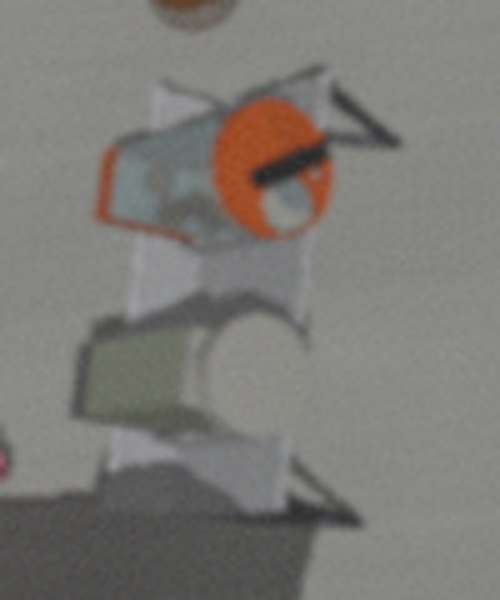

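View pics/c3.png

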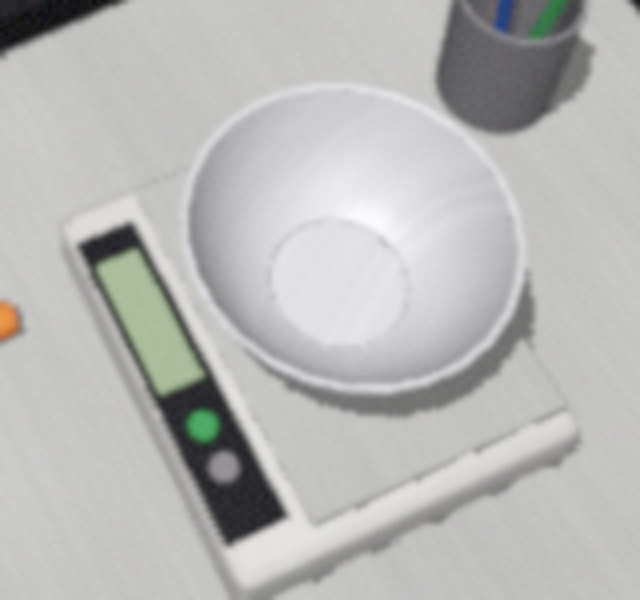

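```bash
cat > h.py <<'E'
import numpy as np, cv2
from scipy.spatial.transform import Rotation as R
from scipy.optimize import least_squares
C={}
C["side"]=(np.array([[444.1336880985916,0,307.3803749448723],[0,444.1336880985916,198.60539085304976],[0,0,1]]),np.array([2.3449183,-0.56849267,0.19710096]),np.array([-492.09660217,295.17665452,944.96573874]))
C["top"]=(np.array([[486.33778078679325,0,326.16965998927907],[0,486.33778078679325,192.42382718436923],[0,0,1]]),np.array([2.01276653,-2.20361907,0.233907]),np.array([77.07917013,537.64962641,1380.24577734]))
def proj(cam,P):
    K,r,t=C[cam] if isinstance(cam,str) else cam
    return cv2.projectPoints(np.atleast_2d(np.asarray(P,float)),r,t,K,None)[0][:,0]
def plane(cam,uv,z):
    K,r,t=C[cam] if isinstance(cam,str) else cam
    Rm=cv2.Rodrigues(r)[0]; c=-Rm.T@t; d=Rm.T@np.linalg.inv(K)@np.array([uv[0],uv[1],1.])
    return c+d*(z-c[2])/d[2]
def tri(obs):
    f=lambda P: np.concatenate([proj(c,P)[0]-uv for c,uv in obs])
    s=least_squares(f,[500,100,100]); return s.x,np.abs(s.fun).max()
U=np.array([0,-np.sin(np.radians(40)),np.cos(np.radians(40))]); N=np.array([0,np.cos(np.radians(40)),np.sin(np.radians(40))])
def rk(p,x,u,n): # rack pt: p=(lipx,lipy,lipz,yaw)
    M=R.from_euler('z',p[3]).as_matrix()
    return np.array(p[:3])+M@(np.array([x,0,0])+u*U+n*N)
E
python3 - <<'E'
from h import *
S=lambda a,b:(180+a/5,120+b/5); T=lambda a,b:(220+a/5,145+b/5)
obs=[("side",S(522,153),(58,132.5,37)),("top",T(273,169),(58,132.5,37)),
("side",S(289,198),(-58,140,37)),("top",T(258,375),(-58,140,37)),
("side",S(660,208),(126,114,0)),("side",S(172,318),(-126,114,0)),
("top",T(325,75),(126,114,0)),("top",T(275,512),(-126,114,0))]
f=lambda p: np.concatenate([proj(c,rk(p,*m))[0]-uv for c,uv,m in obs])
s=least_squares(f,[600,250,30,0]); print(s.x); print(s.fun.reshape(-1,2).round(1))
p=s.x
print("knob",rk(p,58,145.5,37),"mid",rk(p,58,60,37))
print("feet check", [proj("side",rk(p,x,0,0))[0] for x in(-126,126)],[proj("top",rk(p,x,0,0))[0] for x in(-126,126)])
# knob bar top ends
for th in np.arange(0,1.6,.1):
    q=[rk(p,58+e*21*-np.sin(th),158.5-60+60-0, 37+e*21*np.cos(th)) for e in(1,-1)]
    a=proj("side",q);b=proj("top",q)
    print(round(th,1),((a-[180,120])*5).round().tolist(),((b-[220,145])*5).round().tolist())
# bowl
Sb=lambda a,b:(300+a/4,250+b/4)
print("floor",plane("side",Sb(341,282),60),)
E
```

```text
[ 5.26746097e+02  2.33812392e+02  3.00264512e+01 -1.77317478e-01]
[[-0.8  0.8]
 [ 0.3 -0.4]
 [-0.3  1.1]
 [ 0.2 -0.6]
 [-0.  -0.3]
 [-1.1 -0.8]
 [-0.4 -0.8]
 [-0.  -0.9]]
knob [572.33925177 159.42186048 165.26905928] mid [582.03333975 213.51847648  99.77225939]
feet check [array([214.82995415, 186.92314272]), array([304.55732638, 167.18651691])] [array([253.44569933, 247.45907569]), array([263.25228154, 165.22134722])]
0.0 [[515.0, 106.0], [535.0, 190.0]] [[269.0, 152.0], [332.0, 169.0]]
0.1 [[511.0, 107.0], [539.0, 189.0]] [[269.0, 156.0], [333.0, 165.0]]
0.2 [[507.0, 109.0], [543.0, 188.0]] [[269.0, 160.0], [333.0, 162.0]]
0.3 [[503.0, 111.0], [547.0, 186.0]] [[269.0, 164.0], [332.0, 158.0]]
0.4 [[499.0, 113.0], [550.0, 184.0]] [[270.0, 167.0], [331.0, 154.0]]
0.5 [[496.0, 115.0], [554.0, 181.0]] [[271.0, 171.0], [331.0, 150.0]]
0.6 [[493.0, 118.0], [557.0, 178.0]] [[272.0, 175.0], [329.0, 147.0]]
0.7 [[490.0, 122.0], [559.0, 175.0]] [[274.0, 178.0], [328.0, 143.0]]
0.8 [[488.0, 125.0], [562.0, 171.0]] [[276.0, 182.0], [326.0, 140.0]]
0.9 [[485.0, 129.0], [564.0, 167.0]] [[278.0, 185.0], [324.0, 137.0]]
1.0 [[484.0, 133.0], [565.0, 163.0]] [[280.0, 188.0], [321.0, 134.0]]
1.1 [[483.0, 137.0], [566.0, 159.0]] [[283.0, 190.0], [319.0, 132.0]]
1.2 [[482.0, 141.0], [567.0, 155.0]] [[286.0, 192.0], [316.0, 129.0]]
1.3 [[481.0, 145.0], [568.0, 151.0]] [[289.0, 194.0], [313.0, 127.0]]
1.4 [[481.0, 150.0], [568.0, 147.0]] [[292.0, 196.0], [310.0, 126.0]]
1.5 [[482.0, 154.0], [567.0, 142.0]] [[295.0, 197.0], [307.0, 124.0]]
floor [ 580.98129114 -291.48505202   60.        ]
```

```bash
python3 - <<'E'
from h import *
from cell import manip
s=manip.get_state(); M=R.from_rotvec(s["ee_rot"]).as_matrix(); print("axes cols",M.round(3))
f=manip.grab_frame("wrist"); Rm=cv2.Rodrigues(f["rvec"])[0]; c=-Rm.T@f["tvec"]
print("cam in tool", M.T@(c-s["eef_pos"]), "cam axes in tool (cols)\n",(M.T@Rm.T).round(3))
E
```

```text
axes cols [[ 0.952 -0.     0.306]
 [-0.306 -0.001  0.952]
 [-0.    -1.    -0.001]]
cam in tool [ -75.45022814 -171.41092543   -0.23776403] cam axes in tool (cols)
 [[ 0.001  0.964  0.265]
 [-0.001 -0.265  0.964]
 [ 1.    -0.001  0.001]]
```

```bash
cat >> h.py <<'E'
def frame(y,z):
    y=y/np.linalg.norm(y); z=z-y*(z@y); z/=np.linalg.norm(z); return np.column_stack([np.cross(y,z),y,z])
def delta(s,pos,Rt,frac=(1,)):
    M=R.from_rotvec(s["ee_rot"]).as_matrix()
    t=M.T@(np.asarray(pos)-s["eef_pos"])/1000; a=R.from_matrix(M.T@Rt).as_rotvec()
    print("t",t.round(4),"a",a.round(4),"|t|mm",round(np.linalg.norm(t)*1000,1),"deg",round(np.degrees(np.linalg.norm(a)),1))
def st():
    from cell import manip
    s=manip.get_state(); print("t",round(s["time_s"],2),"q",s["joint_pos"].round(3),"p",s["eef_pos"].round(1),"F",s["force"].round(1),"gap",round(s["finger_gap"],1)); return s
P0=[526.75,233.81,30.03,-.1773]
def dirs(p=P0):
    M=R.from_euler('z',p[3]).as_matrix(); return M[:,0],M@U,M@N
E
python3 - <<'E'
from h import *
s=st(); X,u,n=dirs(); k=rk(P0,58,145.5,37); th=.53
Rt=frame(-u,np.cos(th)*X+np.sin(th)*n)
print(k+120*u, X,u,n)
delta(s,[400,400,400],R.from_rotvec(s["ee_rot"]).as_matrix())
delta(s,k+120*u,Rt)
E
```

```text
t 0.2 q [ 1.227  0.379  1.735  0.     1.029 -0.033] p [214.  666.2 213.5] F [0.1 0.8 0.3] gap 91.3
[558.74004473  83.49495243 257.19794121] [ 0.98432349 -0.17637255 -0.        ] [-0.11337009 -0.63271094  0.76604444] [0.13510921 0.75403554 0.64278761]
t [ 0.2585 -0.1863 -0.1967] a [0. 0. 0.] |t|mm 374.5 deg 0.0
t [ 0.5064 -0.0434 -0.4494] a [0.6016 0.869  0.4002] |t|mm 678.5 deg 64.8
```

Request:
arm_command:
  rows:
    - {"tx":0.02,"ty":-0.06,"tz":-0.015,"jaw":1}
    - {"tx":0.05,"ty":-0.12,"tz":-0.04,"jaw":1}
    - {"tx":0.1,"ty":-0.15,"tz":-0.08,"ax":0.05,"ay":0.07,"az":0.03,"jaw":1}
    - {"tx":0.15,"ty":-0.17,"tz":-0.12,"ax":0.1,"ay":0.14,"az":0.07,"jaw":1}
    - {"tx":0.2,"ty":-0.18,"tz":-0.16,"ax":0.15,"ay":0.22,"az":0.1,"jaw":1}
    - {"tx":0.24,"ty":-0.18,"tz":-0.2,"ax":0.2,"ay":0.29,"az":0.13,"jaw":1}
    - {"tx":0.28,"ty":-0.18,"tz":-0.24,"ax":0.25,"ay":0.36,"az":0.17,"jaw":1}
    - {"tx":0.32,"ty":-0.17,"tz":-0.28,"ax":0.3,"ay":0.43,"az":0.2,"jaw":1}

```text
$.rows[0]: bad value
```

```bash
python3 - <<'E'
from h import *
s=st(); X,u,n=dirs(); k=rk(P0,58,145.5,37); th=.53
Rt=frame(-u,np.cos(th)*X+np.sin(th)*n)
delta(s,k+120*u,Rt)
E
```

```text
t 0.2 q [ 1.227  0.379  1.735  0.     1.029 -0.033] p [214.  666.2 213.5] F [0.1 0.8 0.3] gap 91.3
t [ 0.5064 -0.0434 -0.4494] a [0.6016 0.869  0.4002] |t|mm 678.5 deg 64.8
```

Request:
arm_command:
  rows:
    - {"tx":0.02,"ty":-0.06,"tz":-0.015,"ax":0,"ay":0,"az":0,"jaw":1}
    - {"tx":0.05,"ty":-0.12,"tz":-0.04,"ax":0,"ay":0,"az":0,"jaw":1}
    - {"tx":0.1,"ty":-0.15,"tz":-0.08,"ax":0.05,"ay":0.07,"az":0.03,"jaw":1}
    - {"tx":0.15,"ty":-0.17,"tz":-0.12,"ax":0.1,"ay":0.14,"az":0.07,"jaw":1}
    - {"tx":0.2,"ty":-0.18,"tz":-0.16,"ax":0.15,"ay":0.22,"az":0.1,"jaw":1}
    - {"tx":0.24,"ty":-0.18,"tz":-0.2,"ax":0.2,"ay":0.29,"az":0.13,"jaw":1}
    - {"tx":0.28,"ty":-0.18,"tz":-0.24,"ax":0.25,"ay":0.36,"az":0.17,"jaw":1}
    - {"tx":0.32,"ty":-0.17,"tz":-0.28,"ax":0.3,"ay":0.43,"az":0.2,"jaw":1}

```text
time_s: 1.2
eef_pos: [430.8, 306.4, 385.8]
ee_rot: [-1.157, 0.666, -0.438]
force: [0.4, 1.2, -0.4]
finger_gap: 91.2
```

```bash
python3 - <<'E'
from h import *
s=st(); X,u,n=dirs(); k=rk(P0,58,145.5,37); th=.53
Rt=frame(-u,np.cos(th)*X+np.sin(th)*n)
delta(s,k+120*u,Rt)
E
```

```text
t 1.2 q [ 0.404 -0.141  2.026  0.371  1.154 -0.553] p [430.8 306.4 385.8] F [ 0.4  1.2 -0.4] gap 91.2
t [ 0.2673  0.0395 -0.0979] a [0.2982 0.4377 0.1983] |t|mm 287.4 deg 32.4
```

Request:
arm_command:
  rows:
    - {"tx":0.05,"ty":0.0,"tz":-0.02,"ax":0.05,"ay":0.07,"az":0.03,"jaw":1}
    - {"tx":0.1,"ty":0.0,"tz":-0.04,"ax":0.1,"ay":0.15,"az":0.07,"jaw":1}
    - {"tx":0.15,"ty":0.01,"tz":-0.06,"ax":0.15,"ay":0.22,"az":0.1,"jaw":1}
    - {"tx":0.2,"ty":0.02,"tz":-0.08,"ax":0.2,"ay":0.3,"az":0.13,"jaw":1}
    - {"tx":0.24,"ty":0.03,"tz":-0.09,"ax":0.25,"ay":0.37,"az":0.17,"jaw":1}
    - {"tx":0.267,"ty":0.04,"tz":-0.098,"ax":0.298,"ay":0.438,"az":0.198,"jaw":1}
    - {"tx":0.267,"ty":0.04,"tz":-0.098,"ax":0.298,"ay":0.438,"az":0.198,"jaw":1}
    - {"tx":0.267,"ty":0.04,"tz":-0.098,"ax":0.298,"ay":0.438,"az":0.198,"jaw":1}

```text
time_s: 2.2
eef_pos: [557.8, 85.7, 256.7]
ee_rot: [-0.712, 1.046, -0.605]
force: [0.6, 0.8, 0.5]
finger_gap: 91.7
```

```bash
python3 - <<'E'
from h import *
from cell import manip
s=st(); X,u,n=dirs(); k=rk(P0,58,145.5,37); th=.53
Rt=frame(-u,np.cos(th)*X+np.sin(th)*n)
delta(s,k+120*u,Rt)
f=manip.grab_frame("wrist"); np.savez("w1.npz",**f,eef=s["eef_pos"],rot=s["ee_rot"])
c=(f["mtx"],f["rvec"],f["tvec"])
print("cap centre",proj(c,rk(P0,58,132.5,37)),"knob top ends",proj(c,[rk(P0,58+e*21*-np.sin(th),158.5,37+e*21*np.cos(th)) for e in(1,-1)]))
print("lid",proj(c,rk(P0,-58,140,37)), "corners",proj(c,[rk(P0,126,114,0),rk(P0,-126,114,0)]))
cv2.imwrite("pics/w1.png",f["pixels"])
cv2.imwrite("pics/w1b.png",cv2.resize(f["pixels"][140:400,150:450],None,fx=2.3,fy=2.3,interpolation=cv2.INTER_CUBIC))
E
```

```text
t 2.2 q [-0.201  0.145  2.079  0.8    1.101 -1.001] p [557.8  85.7 256.7] F [0.6 0.8 0.5] gap 91.7
t [ 0.0017 -0.0017  0.0005] a [0.0043 0.0016 0.0021] |t|mm 2.4 deg 0.3
cap centre [[324.70799714 197.21984473]] knob top ends [[324.74258463 180.16695845]
 [324.67350472 228.87437333]]
lid [[205.37854786 131.50128679]] corners [[364.37531744 256.59618562]
 [129.68533197 126.84560363]]
```

View pics/w1.png

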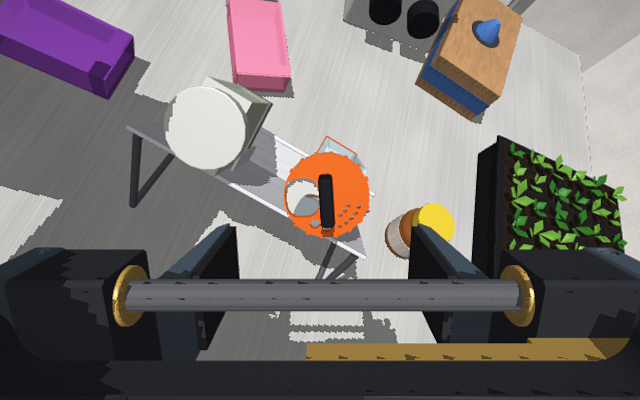

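```bash
python3 - <<'E'
import cv2
a=cv2.imread("pics/w1.png")
cv2.imwrite("pics/w1c.png",cv2.resize(a[130:270,260:400],None,fx=4.2,fy=4.2,interpolation=cv2.INTER_CUBIC))
cv2.imwrite("pics/w1d.png",cv2.resize(a[70:190,120:280],None,fx=4,fy=4,interpolation=cv2.INTER_CUBIC))
E
```

```text
(no output)
```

View pics/w1c.png

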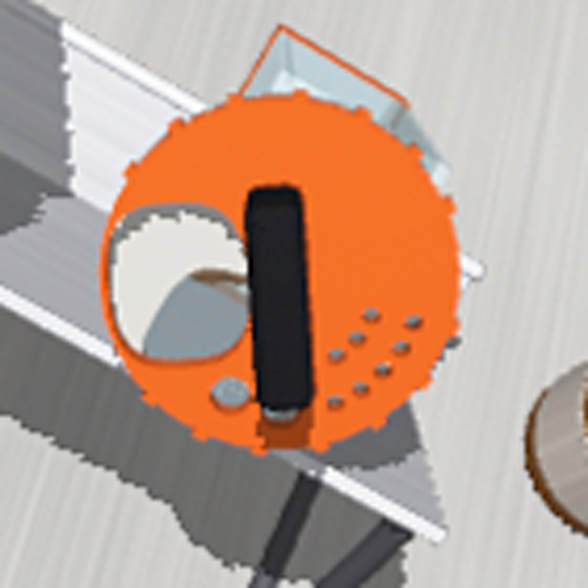

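View pics/w1d.png

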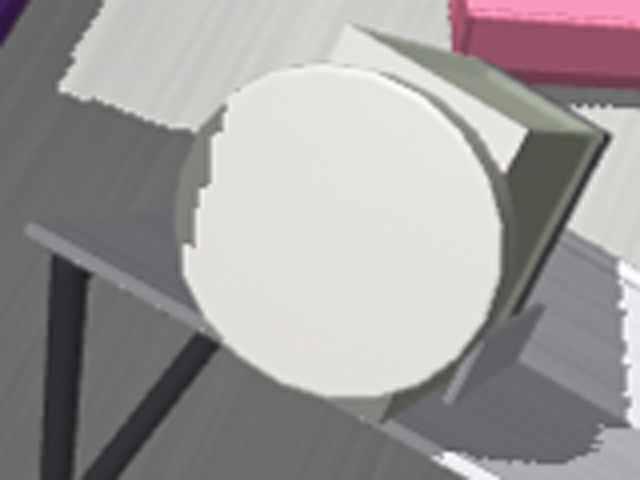

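```bash
python3 - <<'E'
from h import *
f=np.load("w1.npz"); c=(f["mtx"],f["rvec"],f["tvec"])
pred=rk(P0,58,132.5,37)
cap=tri([("side",(284.4,150.6)),("top",(274.6,178.8)),(c,(326.7,194.8)),(c,(326.7,194.8))])
print(pred,cap)
X,u,n=dirs(); d=cap[0]-pred; print("d in X,u,n",d@X,d@u,d@n)
for nm,q in(("pred",pred),("cap",cap[0])):
    e=[proj(c,q+38*(np.cos(a)*X+np.sin(a)*n))[0] for a in np.linspace(0,6.28,60)]; e=np.array(e); print(nm,np.ptp(e,0)," obs 85.7")
Rm=cv2.Rodrigues(f["rvec"])[0]
print("depth",Rm@cap[0]+f["tvec"])
M=R.from_rotvec(f["rot"]).as_matrix()
print("cap in tool",M.T@(cap[0]-f["eef"]), M.T@(pred-f["eef"]))
E
```

```text
[573.81826634 167.64550754 155.31403027] (array([574.64673115, 169.67689532, 156.87824662]), np.float64(0.8272367255932522))
d in X,u,n 0.457196336183917 -0.18094515655138382 2.6491306885090338
pred [84.1738602  81.59153858]  obs 85.7
cap [84.27519107 81.83767623]  obs 85.7
depth [  3.06413594  -7.90156339 311.8662294 ]
cap in tool [ -0.66196132 131.48370276   2.84881599] [  1.39016288 131.31450286   1.11105286]
```

Request:
arm_command:
  rows:
    - {"tx":0,"ty":0.0,"tz":0.0025,"ax":0,"ay":-0.05,"az":0,"jaw":1}
    - {"tx":0,"ty":0.03,"tz":0.0025,"ax":0,"ay":-0.05,"az":0,"jaw":1}
    - {"tx":0,"ty":0.06,"tz":0.0025,"ax":0,"ay":-0.05,"az":0,"jaw":1}
    - {"tx":0,"ty":0.08,"tz":0.0025,"ax":0,"ay":-0.05,"az":0,"jaw":1}
    - {"tx":0,"ty":0.1,"tz":0.0025,"ax":0,"ay":-0.05,"az":0,"jaw":0.5}
    - {"tx":0,"ty":0.112,"tz":0.0025,"ax":0,"ay":-0.05,"az":0,"jaw":0.5}
    - {"tx":0,"ty":0.122,"tz":0.0025,"ax":0,"ay":-0.05,"az":0,"jaw":0.5}
    - {"tx":0,"ty":0.125,"tz":0.0025,"ax":0,"ay":-0.05,"az":0,"jaw":0.5}

```text
time_s: 3.25
eef_pos: [574.5, 165.0, 161.1]
ee_rot: [-0.723, 1.0, -0.586]
force: [5.5, -4.7, 17.1]
finger_gap: 54.1
```

```bash
python3 - <<'E'
from h import *
from cell import manip
s=st()
f=manip.grab_frame("wrist")["pixels"]; g=manip.grab_frame("side")["pixels"]
cv2.imwrite("pics/w2.png",np.hstack([cv2.resize(f[150:350,220:420],None,fx=2,fy=2,interpolation=2),cv2.resize(g[100:200,240:340],None,fx=4,fy=4,interpolation=2)]))
E
```

```text
t 3.25 q [-0.051  0.311  2.093  0.947  0.9   -1.13 ] p [574.5 165.  161.1] F [ 5.5 -4.7 17.1] gap 54.1
```

View pics/w2.png

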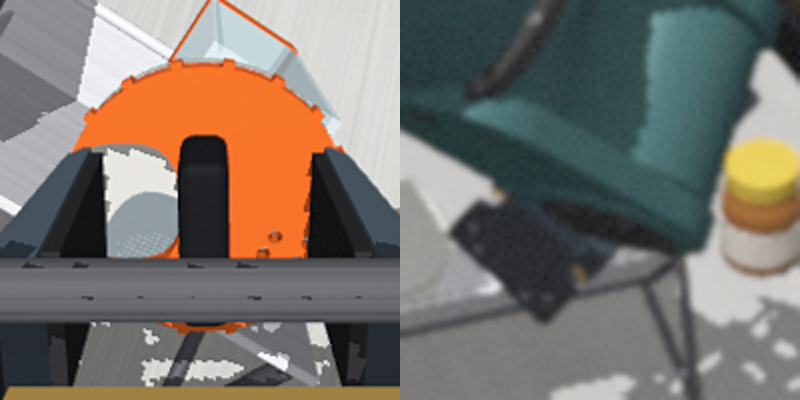

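Request:
arm_command:
  rows:
    - {"tx":0,"ty":-0.002,"tz":0,"ax":0,"ay":0,"az":0,"jaw":0.5}
    - {"tx":0,"ty":-0.003,"tz":0,"ax":0,"ay":0,"az":0,"jaw":0.5}
    - {"tx":0,"ty":-0.003,"tz":0,"ax":0,"ay":0,"az":0,"jaw":0.25}
    - {"tx":0,"ty":-0.003,"tz":0,"ax":0,"ay":0,"az":0,"jaw":0.05}
    - {"tx":0,"ty":-0.003,"tz":0,"ax":0,"ay":0,"az":0,"jaw":0.05}
    - {"tx":0,"ty":-0.003,"tz":0,"ax":0,"ay":0,"az":0,"jaw":0.05}
    - {"tx":0,"ty":-0.003,"tz":0,"ax":0,"ay":0,"az":0,"jaw":0.05}
    - {"tx":0,"ty":-0.003,"tz":0,"ax":0,"ay":0,"az":0,"jaw":0.05}

```text
time_s: 4.35
eef_pos: [573.7, 162.9, 163.3]
ee_rot: [-0.723, 1.0, -0.585]
force: [0.8, 0.8, -1.0]
finger_gap: 11.8
```

```bash
python3 - <<'E'
from h import *
from cell import manip
s=st()
X,u,n=dirs(); M=R.from_rotvec(s["ee_rot"]).as_matrix()
z=M[:,2]; print("theta from tool", np.arctan2(z@n,z@X), "ydotu",M[:,1]@u)
E
```

```text
t 4.35 q [-0.055  0.307  2.094  0.942  0.905 -1.127] p [573.7 162.9 163.3] F [ 0.8  0.8 -1. ] gap 11.8
theta from tool 0.5805737474371394 ydotu -0.9999911475071368
```

Request:
arm_command:
  rows:
    - {"tx":0,"ty":0,"tz":0,"ax":0,"ay":-0.14,"az":0,"jaw":0}
    - {"tx":0,"ty":0,"tz":0,"ax":0,"ay":-0.28,"az":0,"jaw":0}
    - {"tx":0,"ty":0,"tz":0,"ax":0,"ay":-0.42,"az":0,"jaw":0}
    - {"tx":0,"ty":0,"tz":0,"ax":0,"ay":-0.56,"az":0,"jaw":0}
    - {"tx":0,"ty":0,"tz":0,"ax":0,"ay":-0.7,"az":0,"jaw":0}
    - {"tx":0,"ty":0,"tz":0,"ax":0,"ay":-0.84,"az":0,"jaw":0}
    - {"tx":0,"ty":0,"tz":0,"ax":0,"ay":-0.99,"az":0,"jaw":0}
    - {"tx":0,"ty":0,"tz":0,"ax":0,"ay":-0.99,"az":0,"jaw":0}

```text
time_s: 5.35
eef_pos: [574.0, 163.3, 163.7]
ee_rot: [-0.873, 0.076, -0.163]
force: [2.8, 5.1, 0.1]
finger_gap: 11.8
```

```bash
python3 - <<'E'
from h import *
from cell import manip
s=st()
X,u,n=dirs(); M=R.from_rotvec(s["ee_rot"]).as_matrix()
z=M[:,2]; print("theta from tool", np.arctan2(z@n,z@X), "ydotu",M[:,1]@u, s["ft_torque"])
E
```

```text
t 5.35 q [-0.054  0.307  2.093  0.942  0.905 -2.12 ] p [574.  163.3 163.7] F [2.8 5.1 0.1] gap 11.8
theta from tool 1.5729818145388468 ydotu -0.9999944352970672 [ 0.25890812 -0.46433663 -0.27697222]
```

Request:
arm_command:
  rows:
    - {"tx":0,"ty":0,"tz":0,"ax":0,"ay":0,"az":0,"jaw":0.4}
    - {"tx":0,"ty":0,"tz":0,"ax":0,"ay":0,"az":0,"jaw":0.5}
    - {"tx":0,"ty":-0.03,"tz":0,"ax":0,"ay":0,"az":0,"jaw":0.5}
    - {"tx":0,"ty":-0.07,"tz":0,"ax":0,"ay":0,"az":0,"jaw":0.8}
    - {"tx":0,"ty":-0.11,"tz":0,"ax":0,"ay":0,"az":0,"jaw":1}
    - {"tx":0,"ty":-0.12,"tz":0,"ax":0,"ay":0,"az":0,"jaw":1}
    - {"tx":0,"ty":-0.12,"tz":0,"ax":0,"ay":0,"az":0,"jaw":1}
    - {"tx":0,"ty":-0.12,"tz":0,"ax":0,"ay":0,"az":0,"jaw":1}

```text
time_s: 6.35
eef_pos: [559.9, 87.9, 254.3]
ee_rot: [-0.873, 0.08, -0.162]
force: [-0.1, 0.6, -0.9]
finger_gap: 88.9
```

```bash
python3 - <<'E'
from h import *
from cell import manip
s=st()
f=manip.grab_frame("wrist"); np.savez("w3.npz",**f,eef=s["eef_pos"],rot=s["ee_rot"])
c=(f["mtx"],f["rvec"],f["tvec"]); cv2.imwrite("pics/w3.png",f["pixels"])
print("cap centre",proj(c,rk(P0,58,132.5,37)),"knob top ends",proj(c,[rk(P0,58+e*21,158.5,37) for e in(1,-1)]))
print("lid",proj(c,rk(P0,-58,140,37)), "corners",proj(c,[rk(P0,126,114,0),rk(P0,-126,114,0)]))
E
```

```text
t 6.35 q [-0.196  0.152  2.076  0.803  1.097 -2.039] p [559.9  87.9 254.3] F [-0.1  0.6 -0.9] gap 88.9
cap centre [[321.13049213 196.3885509 ]] knob top ends [[320.99124036 228.28170422]
 [320.78414918 178.83732343]]
lid [[320.48666838  55.03116231]] corners [[284.38184147 258.25458149]
 [274.46703633 -30.91680843]]
```

View pics/w3.png

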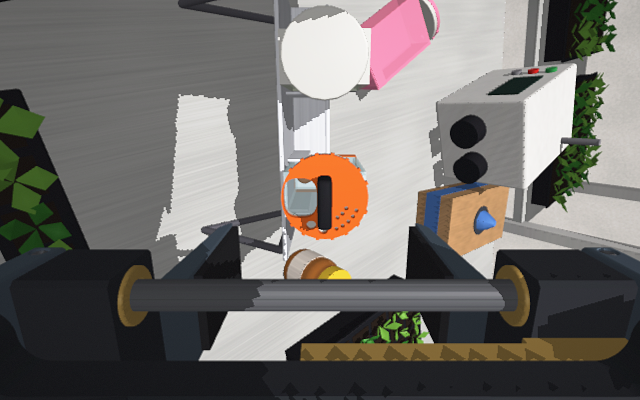

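```bash
python3 - <<'E'
import cv2
a=cv2.imread("pics/w3.png")
cv2.imwrite("pics/w3c.png",cv2.resize(a[135:265,260:390],None,fx=4.5,fy=4.5,interpolation=cv2.INTER_CUBIC))
E
```

```text
(no output)
```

View pics/w3c.png

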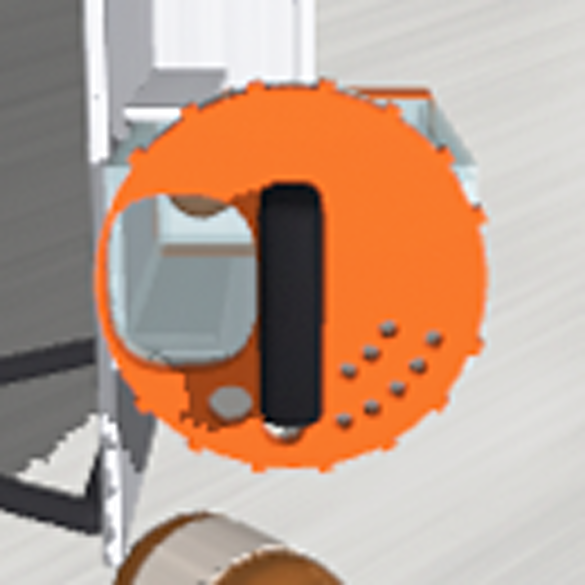

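```bash
cat > kin.py <<'E'
from h import *
S=[([1.22671,.37942,1.73476,0,1.0285,-.03328],[213.93,666.1,213.3],[-1.5581,.2442,-.2438]),
([.404,-.141,2.026,.371,1.154,-.553],[430.8,306.4,385.8],[-1.157,.666,-.438]),
([-.201,.145,2.079,.8,1.101,-1.001],[557.8,85.7,256.7],[-.712,1.046,-.605]),
([-.051,.311,2.093,.947,.9,-1.13],[574.5,165.,161.1],[-.723,1.0,-.586]),
([-.054,.307,2.093,.942,.905,-2.12],[574.,163.3,163.7],[-.873,.076,-.163]),
([-.196,.152,2.076,.803,1.097,-2.039],[559.9,87.9,254.3],[-.873,.08,-.162])]
Rz=lambda a:R.from_euler('z',a); Ry=lambda a:R.from_euler('y',a)
def fk(q,k):
    a1,d1,l2,a3,d4,lat,dt=k[:7]; sg4,sg6=k[7],k[8]
    A=Rz(q[0]); B=A*Ry(q[1]); Cc=B*Ry(q[2]); W=Cc*Rz(sg4*q[3])*Ry(q[4])*Rz(sg6*q[5])
    pw=A.apply([a1,lat,d1])+B.apply([0,0,l2])+Cc.apply([a3,0,d4])
    return pw,W,pw+W.apply([0,0,dt])
E
python3 - <<'E'
from kin import *
for sg4 in(1,-1):
  for sg6 in(1,-1):
    Q=[(fk(q,[0]*7+[sg4,sg6])[1].inv()*R.from_rotvec(r)).as_rotvec().round(2).tolist() for q,p,r in S]; print(sg4,sg6,Q)
E
```

```text
1 1 [[1.21, -1.21, -1.21], [1.21, -1.21, -1.21], [1.21, -1.21, -1.21], [1.21, -1.21, -1.21], [1.21, -1.21, -1.21], [1.21, -1.21, -1.21]]
1 -1 [[1.18, -1.26, -1.26], [0.46, -1.96, -1.96], [0.43, 1.98, 1.98], [0.65, 1.82, 1.82], [1.54, 0.37, 0.37], [1.51, 0.5, 0.5]]
-1 1 [[1.21, -1.21, -1.21], [1.13, -1.44, -0.38], [1.53, -1.58, 0.64], [1.77, -1.17, 0.97], [2.89, -0.44, 0.18], [2.81, -0.97, -0.13]]
-1 -1 [[1.18, -1.26, -1.26], [0.22, -1.96, -1.13], [-0.5, -2.11, -0.52], [-0.29, -1.99, -0.46], [2.0, 2.38, 0.38], [2.14, 2.08, 0.16]]
```

```bash
python3 - <<'E'
from kin import *
f=lambda k: np.concatenate([fk(q,list(k)+[1,1])[2]-p for q,p,r in S])
best=None
for x0 in ([0,300,500,0,500,0,300],[100,400,600,100,600,0,250]):
    s=least_squares(lambda k: np.concatenate([f(k),1e-3*(k-x0)]),x0); print(s.x.round(1),np.abs(f(s.x)).max())
K=s.x
open("kin.py","a").write(f"\nK={list(K)}+[1,1]\nCR=R.from_rotvec([1.2092,-1.2092,-1.2092])\n"+'''
LO=np.array([-2.77,-.74,0,-1.06,.31,-3.08]);HI=np.array([2.77,2.19,2.66,4.2,2.87,3.08])
def ik(pos,Rt,q0):
    def e(q):
        _,W,p=fk(q,K); return np.r_[(p-pos)/100,((W*CR).inv()*R.from_matrix(Rt)).as_rotvec()]
    s=least_squares(e,np.clip(q0,LO+.01,HI-.01),bounds=(LO,HI)); return s.x,np.abs(s.fun).max()
''')
E
cat > plan.py <<'E'
from kin import *
X,u,n=dirs(); P1=list(np.array(P0[:3])+2.8*n+3*u)+[P0[3]]
def tilt(a): # tool frame turned by a about X so that jar z tips to -y
    return R.from_rotvec(a*X).as_matrix()
E
python3 - <<'E'
from plan import *
G=frame(-n,X)
g=rk(P1,58,62,25)
q=[.5,.3,2,-.6,1.4,.9]
for nm,pos,Rt in [("grip",g,G),("stand",g+110*n,G),("lift",g+60*n,G)]:
    for q0 in (q,[.5,.3,1.5,-.6,1.4,-.9],[.5,.3,1.5,2.5,1.4,0]):
        s,e=ik(pos,Rt,q0); print(nm,pos.round(),s.round(2),round(e,4))
bowl=np.array([581,-291,118]); 
for a in (0,40,75,90,100):
    Rt=tilt(np.radians(a))@G; s,e=ik(bowl+[0,100,150],Rt,[-.3,.3,1.8,0,1,0]);print(a,s.round(2),round(e,4))
E
```

```text
[3.000e-01 3.173e+02 5.507e+02 4.110e+01 6.034e+02 2.340e+01 2.685e+02] 0.26517862373498247
[3.000e-01 3.173e+02 5.507e+02 4.110e+01 6.034e+02 2.340e+01 2.685e+02] 0.26529333598364246
grip [580. 203.  98.] [ 0.55  0.7   1.69 -0.61  1.45  1.03] 0.0
grip [580. 203.  98.] [ 0.55  0.7   1.69 -0.61  1.45  1.03] 0.0
grip [580. 203.  98.] [0.46 0.39 2.29 4.2  0.5  2.21] 0.9175
stand [595. 286. 168.] [ 0.63  0.68  1.55 -0.56  1.61  0.99] 0.0
stand [595. 286. 168.] [ 0.63  0.68  1.55 -0.56  1.61  0.99] 0.0
stand [595. 286. 168.] [0.51 1.27 1.34 4.2  2.87 0.09] 1.812
lift [588. 249. 136.] [ 0.6   0.69  1.62 -0.58  1.54  1.01] 0.0
lift [588. 249. 136.] [ 0.6   0.69  1.62 -0.58  1.54  1.01] 0.0
lift [588. 249. 136.] [0.51 0.34 2.27 4.2  0.48 2.22] 0.9811
0 [-0.02  0.3   1.93 -0.92  1.27  0.61] 0.0
40 [-0.28  0.18  1.9  -0.2   1.06 -0.01] 0.0
75 [-0.53  0.25  1.85  0.43  1.23 -0.54] 0.0
90 [-0.62  0.32  1.83  0.63  1.38 -0.69] 0.0
100 [-0.66  0.38  1.81  0.75  1.48 -0.77] 0.0
```

```bash
python3 - <<'E'
from plan import *
s=st(); G=frame(-n,X)
D=frame(np.array([0,0,-1.]),X)
delta(s,[575,200,380],D)
M=R.from_rotvec(s["ee_rot"]).as_matrix(); q=s["joint_pos"]
rv=R.from_matrix(M.T@D).as_rotvec()
for k in np.linspace(0,1,5):
    q,e=ik(s["eef_pos"]+k*(np.array([575,200,380])-s["eef_pos"]),M@R.from_rotvec(k*rv).as_matrix(),q); print(q.round(2),round(e,3))
E
```

```text
t 6.4 q [-0.196  0.152  2.076  0.803  1.097 -2.039] p [559.9  88.  254.3] F [ 1.1  0.2 -0.5] gap 90.6
t [-0.0051 -0.0242  0.1672] a [-0.5403  1.5023 -0.5471] |t|mm 169.0 deg 96.7
[-0.2   0.15  2.08  0.8   1.1  -2.04] 0.0
[-0.07  0.04  2.09  0.65  0.95 -1.42] 0.0
[ 0.07 -0.01  2.04  0.38  0.92 -0.71] 0.0
[ 0.21  0.01  1.93  0.12  1.05 -0.05] 0.0
[0.3  0.08 1.79 0.   1.27 0.47] 0.0
```

Request:
arm_command:
  rows:
    - {"tx":-0.001,"ty":-0.01,"tz":0.04,"ax":-0.05,"ay":0.15,"az":-0.05,"jaw":1}
    - {"tx":-0.002,"ty":-0.015,"tz":0.08,"ax":-0.11,"ay":0.31,"az":-0.11,"jaw":1}
    - {"tx":-0.003,"ty":-0.02,"tz":0.12,"ax":-0.17,"ay":0.48,"az":-0.17,"jaw":1}
    - {"tx":-0.005,"ty":-0.024,"tz":0.15,"ax":-0.23,"ay":0.65,"az":-0.23,"jaw":1}
    - {"tx":-0.005,"ty":-0.024,"tz":0.167,"ax":-0.29,"ay":0.82,"az":-0.29,"jaw":1}
    - {"tx":-0.005,"ty":-0.024,"tz":0.167,"ax":-0.35,"ay":0.98,"az":-0.35,"jaw":1}
    - {"tx":-0.005,"ty":-0.024,"tz":0.167,"ax":-0.41,"ay":1.14,"az":-0.41,"jaw":1}
    - {"tx":-0.005,"ty":-0.024,"tz":0.167,"ax":-0.47,"ay":1.3,"az":-0.47,"jaw":1}

```text
time_s: 7.4
eef_pos: [575.0, 200.1, 380.1]
ee_rot: [-1.109, 1.074, -1.091]
force: [-0.9, 0.8, 0.7]
finger_gap: 91.5
```

```bash
python3 - <<'E'
from plan import *
s=st(); G=frame(-n,X); g=rk(P1,58,62,25); tgt=g+120*n
delta(s,tgt,G)
M=R.from_rotvec(s["ee_rot"]).as_matrix(); q=s["joint_pos"]
rv=R.from_matrix(M.T@G).as_rotvec()
for k in np.linspace(0,1,6):
    p=s["eef_pos"]+k*(tgt-s["eef_pos"]);q,e=ik(p,M@R.from_rotvec(k*rv).as_matrix(),q); print(p.round(),q.round(2),round(e,3))
E
```

```text
t 7.4 q [0.262 0.015 1.865 0.087 1.127 0.097] p [575.  200.1 380.1] F [-0.9  0.8  0.7] gap 91.5
t [-0.07    0.2155  0.0075] a [-0.2387  0.2447 -0.9783] |t|mm 226.7 deg 59.4
[575. 200. 380.] [0.26 0.02 1.86 0.09 1.13 0.1 ] 0.0
[579. 219. 339.] [ 0.37  0.11  1.84 -0.12  1.15  0.35] 0.0
[584. 238. 298.] [ 0.47  0.23  1.79 -0.29  1.23  0.56] 0.0
[588. 256. 257.] [ 0.54  0.37  1.72 -0.42  1.34  0.74] 0.0
[592. 275. 216.] [ 0.6   0.52  1.64 -0.5   1.47  0.88] 0.0
[596. 294. 175.] [ 0.64  0.68  1.54 -0.56  1.63  0.99] 0.0
```

Request:
arm_command:
  rows:
    - {"tx":-0.012,"ty":0.03,"tz":0.001,"ax":-0.03,"ay":0.03,"az":-0.13,"jaw":1}
    - {"tx":-0.024,"ty":0.065,"tz":0.002,"ax":-0.07,"ay":0.07,"az":-0.28,"jaw":1}
    - {"tx":-0.036,"ty":0.1,"tz":0.003,"ax":-0.1,"ay":0.1,"az":-0.42,"jaw":1}
    - {"tx":-0.048,"ty":0.14,"tz":0.004,"ax":-0.14,"ay":0.14,"az":-0.57,"jaw":1}
    - {"tx":-0.06,"ty":0.175,"tz":0.006,"ax":-0.175,"ay":0.18,"az":-0.72,"jaw":1}
    - {"tx":-0.068,"ty":0.205,"tz":0.007,"ax":-0.21,"ay":0.22,"az":-0.87,"jaw":1}
    - {"tx":-0.07,"ty":0.2155,"tz":0.0075,"ax":-0.2387,"ay":0.2447,"az":-0.9783,"jaw":1}
    - {"tx":-0.07,"ty":0.2155,"tz":0.0075,"ax":-0.2387,"ay":0.2447,"az":-0.9783,"jaw":1}

```text
time_s: 8.4
eef_pos: [595.8, 294.2, 172.0]
ee_rot: [-1.811, 0.84, -1.924]
force: [0.7, 0.4, 0.7]
finger_gap: 91.2
```

```bash
python3 - <<'E'
from plan import *
from cell import manip
s=st(); G=frame(-n,X); g=rk(P1,58,62,25); tgt=g+120*n
delta(s,tgt,G); delta(s,g,G)
f=manip.grab_frame("wrist"); np.savez("w4.npz",**f,eef=s["eef_pos"],rot=s["ee_rot"])
c=(f["mtx"],f["rvec"],f["tvec"]); cv2.imwrite("pics/w4.png",f["pixels"])
print("jar front face corners",proj(c,[rk(P1,58+a,b,74) for a,b in((-21,0),(21,0),(21,120),(-21,120))]).round(0).tolist())
E
```

```text
t 8.4 q [ 0.638  0.686  1.538 -0.557  1.622  0.989] p [595.8 294.2 172. ] F [0.7 0.4 0.7] gap 91.2
t [ 0.0023 -0.0016  0.0007] a [-0.0036  0.0055  0.0008] |t|mm 2.9 deg 0.4
t [0.0022 0.1184 0.0002] a [-0.0036  0.0055  0.0008] |t|mm 118.4 deg 0.4
jar front face corners [[294.0, 131.0], [356.0, 131.0], [351.0, 290.0], [297.0, 289.0]]
```

View pics/w4.png

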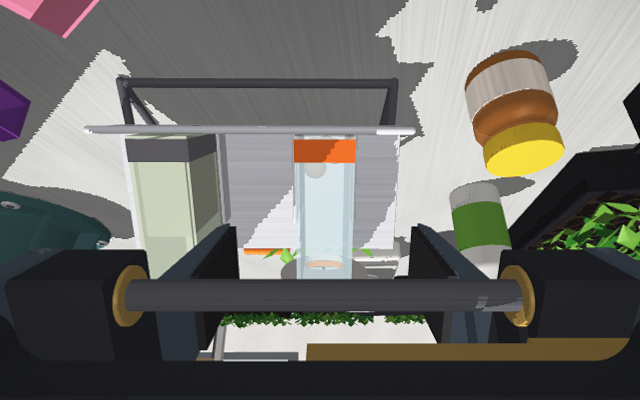

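```bash
python3 - <<'E'
from plan import *
print("nutrient",tri([("side",(389,165)),("top",(331,107))]), plane("top",(331,107),180),plane("side",(389,165),180))
print("buffer", plane("top",(256,135),85),plane("side",(331,141),85))
print("pots",plane("top",(341,240),85)," strip",plane("top",(345,195),45), "pencup",plane("top",(396,115),95), "markers",plane("side",(430,232),130))
g=rk(P1,58,62,25)
for b in(79,200): print((g+b*n+89*X).round(),(g+b*n-89*X).round())
# bowl
print("bowl rim top", plane("top",(434,167),118), "side", plane("side",(388.9,308.6),118))
E
```

```text
nutrient (array([765.012735  ,  -6.40176422, 169.5270827 ]), np.float64(0.499338132293758)) [759.27201823  -5.5025672  180.        ] [758.8036581  -15.04626168 180.        ]
buffer [730.01853476 221.10922961  85.        ] [737.81686406 218.98735336  85.        ]
pots [394.99128563  -0.90299207  85.        ]  strip [532.36993696 -27.22381718  45.        ] pencup [ 750.88821333 -199.88624862   95.        ] markers [ 753.98287972 -189.28368059  130.        ]
[679. 247. 148.] [503. 279. 148.]
[695. 339. 226.] [520. 370. 226.]
bowl rim top [ 575.54317566 -284.91334995  118.        ] side [ 578.63815998 -295.77372208  118.        ]
```

Request:
arm_command:
  rows:
    - {"tx":0.002,"ty":0.02,"tz":0,"ax":-0.003,"ay":0.005,"az":0,"jaw":1}
    - {"tx":0.002,"ty":0.045,"tz":0,"ax":-0.003,"ay":0.005,"az":0,"jaw":1}
    - {"tx":0.002,"ty":0.07,"tz":0,"ax":-0.003,"ay":0.005,"az":0,"jaw":1}
    - {"tx":0.002,"ty":0.09,"tz":0,"ax":-0.003,"ay":0.005,"az":0,"jaw":1}
    - {"tx":0.002,"ty":0.105,"tz":0,"ax":-0.003,"ay":0.005,"az":0,"jaw":1}
    - {"tx":0.002,"ty":0.112,"tz":0,"ax":-0.003,"ay":0.005,"az":0,"jaw":1}
    - {"tx":0.002,"ty":0.115,"tz":0,"ax":-0.003,"ay":0.005,"az":0,"jaw":1}
    - {"tx":0.002,"ty":0.115,"tz":0,"ax":-0.003,"ay":0.005,"az":0,"jaw":1}

```text
time_s: 9.45
eef_pos: [582.1, 205.9, 103.4]
ee_rot: [-1.801, 0.847, -1.931]
force: [-0.0, 0.2, 0.4]
finger_gap: 91.1
```

```bash
python3 - <<'E'
from plan import *
from cell import manip
s=st(); G=frame(-n,X); g=rk(P1,58,62,28)
delta(s,g,G)
f=manip.grab_frame("wrist");c=(f["mtx"],f["rvec"],f["tvec"]); cv2.imwrite("pics/w5.png",f["pixels"])
E
```

```text
t 9.45 q [ 0.552  0.694  1.684 -0.612  1.456  1.03 ] p [582.1 205.9 103.4] F [-0.   0.2  0.4] gap 91.1
t [-0.0026  0.0028 -0.0014] a [-0.0021 -0.0041 -0.0027] |t|mm 4.0 deg 0.3
```

View pics/w5.png

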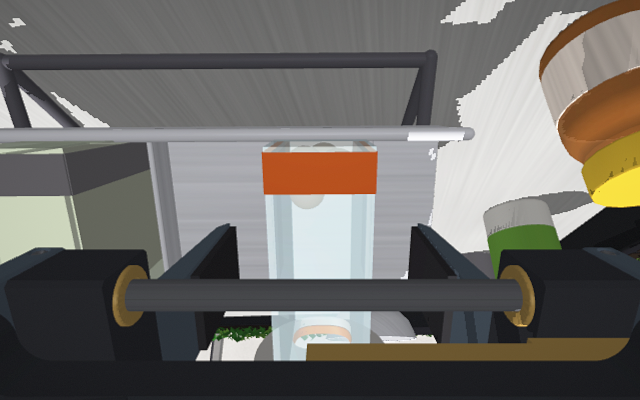

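Request:
arm_command:
  rows:
    - {"tx":0,"ty":0.003,"tz":-0.0013,"ax":0,"ay":-0.004,"az":0,"jaw":1}
    - {"tx":0,"ty":0.003,"tz":-0.0013,"ax":0,"ay":-0.004,"az":0,"jaw":0.7}
    - {"tx":0,"ty":0.003,"tz":-0.0013,"ax":0,"ay":-0.004,"az":0,"jaw":0.52}
    - {"tx":0,"ty":0.003,"tz":-0.0013,"ax":0,"ay":-0.004,"az":0,"jaw":0.3}
    - {"tx":0,"ty":0.003,"tz":-0.0013,"ax":0,"ay":-0.004,"az":0,"jaw":0}
    - {"tx":0,"ty":0.003,"tz":-0.0013,"ax":0,"ay":-0.004,"az":0,"jaw":0}
    - {"tx":0,"ty":0.003,"tz":-0.0013,"ax":0,"ay":-0.004,"az":0,"jaw":0}
    - {"tx":0,"ty":0.003,"tz":-0.0013,"ax":0,"ay":-0.004,"az":0,"jaw":0}

```text
time_s: 10.5
eef_pos: [580.3, 203.6, 101.3]
ee_rot: [-1.805, 0.846, -1.927]
force: [1.5, 0.2, 0.0]
finger_gap: 41.9
```

```bash
python3 - <<'E'
from plan import *
s=st(); np.savez("grip.npz",p=s["eef_pos"],r=s["ee_rot"]); print(repr(s["eef_pos"]),repr(s["ee_rot"]))
M=R.from_rotvec(s["ee_rot"]).as_matrix(); print((M.T@n).round(4),(M.T@u).round(4),(M.T@X).round(4))
E
```

```text
t 10.5 q [ 0.551  0.694  1.69  -0.614  1.451  1.028] p [580.3 203.6 101.3] F [1.5 0.2 0. ] gap 41.9
array([580.26922355, 203.60774855, 101.3108478 ]) array([-1.80471331,  0.84574066, -1.92724821])
[-0.0025 -1.      0.0019] [ 1.     -0.0025  0.    ] [-0.      0.0019  1.    ]
```

Request:
arm_command:
  rows:
    - {"tx":0.002,"ty":0,"tz":0,"ax":0,"ay":0,"az":0,"jaw":0}
    - {"tx":0.004,"ty":-0.005,"tz":0,"ax":0,"ay":0,"az":0,"jaw":0}
    - {"tx":0.005,"ty":-0.015,"tz":0,"ax":0,"ay":0,"az":0,"jaw":0}
    - {"tx":0.006,"ty":-0.03,"tz":0,"ax":0,"ay":0,"az":0,"jaw":0}
    - {"tx":0.008,"ty":-0.045,"tz":0,"ax":0,"ay":0,"az":0,"jaw":0}
    - {"tx":0.01,"ty":-0.06,"tz":0,"ax":0,"ay":0,"az":0,"jaw":0}
    - {"tx":0.015,"ty":-0.07,"tz":0,"ax":0,"ay":0,"az":0,"jaw":0}
    - {"tx":0.02,"ty":-0.075,"tz":0,"ax":0,"ay":0,"az":0,"jaw":0}

```text
time_s: 11.5
eef_pos: [588.0, 247.7, 165.7]
ee_rot: [-1.804, 0.846, -1.927]
force: [1.0, -0.6, -3.3]
finger_gap: 41.8
```

```bash
python3 - <<'E'
from plan import *
from cell import manip
s=st(); print(s["force"],s["ft_torque"])
f=manip.grab_frame("wrist")["pixels"]; g=manip.grab_frame("side")["pixels"]
cv2.imwrite("pics/w6.png",np.hstack([f[100:400,220:420],cv2.resize(g[80:230,170:370],None,fx=2,fy=2)]))
E
```

```text
t 11.5 q [ 0.595  0.646  1.62  -0.581  1.565  0.989] p [588.  247.7 165.7] F [ 1.  -0.6 -3.3] gap 41.8
[ 1.02918422 -0.57824569 -3.30170683] [ 0.82817905 -0.14000727  0.00158903]
```

View pics/w6.png

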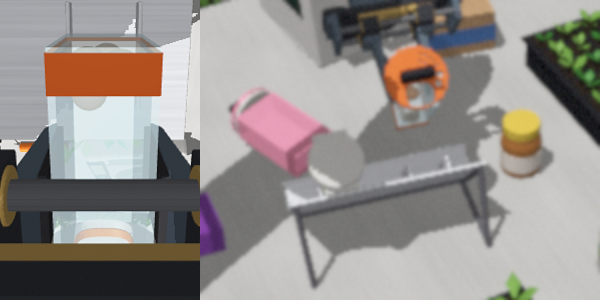

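```bash
cat >> plan.py <<'E'
g_=np.load("grip.npz"); Gp=g_["p"]; Gm=R.from_rotvec(g_["r"]).as_matrix()
h=np.array([u[0],u[1],0]); h/=np.linalg.norm(h)
OFF=np.array([68,11,0.])
BOWL=np.array([577,-290,118.])
def pour(a,O):
    Rt=tilt(np.radians(a))@Gm; return O-Rt@OFF,Rt
E
python3 - <<'E'
from plan import *
s=st(); 
p1=np.array([588,220,300.]); delta(s,p1,Gm)
O=BOWL-25*h; O[2]=143
q=s["joint_pos"]
q,e=ik(p1,Gm,q); print(q.round(2),e)
for a,dz in((0,120),(35,80),(35,30),(60,15),(75,0),(85,0),(100,0)):
    t,Rt=pour(a,O+[0,0,dz]); q,e=ik(t,Rt,q); print(a,dz,t.round(1),q.round(2),round(e,4))
t,Rt=pour(35,O+[0,0,80]); print("from s:"); delta(s,t,Rt)
E
```

```text
t 11.6 q [ 0.594  0.646  1.621 -0.581  1.565  0.989] p [588.1 247.4 165.7] F [ 0.5  0.9 -3.7] gap 41.9
t [ 0.12   -0.066   0.0049] a [-0.0003 -0.0005 -0.0005] |t|mm 137.1 deg 0.0
[ 0.56  0.47  1.62 -0.61  1.7   0.87] 2.2737367544323206e-15
0 120 [ 590.6 -214.   218.1] [-0.06  0.39  1.92 -0.95  1.2   0.66] 0.0
35 80 [ 593.5 -197.9  216.2] [-0.25  0.26  1.91 -0.31  0.98  0.1 ] 0.0
35 30 [ 593.5 -197.9  166.2] [-0.25  0.33  1.93 -0.33  0.89  0.14] 0.0
60 15 [ 592.9 -201.4  180.8] [-0.44  0.32  1.89  0.21  0.98 -0.38] 0.0
75 0 [ 591.4 -209.4  181.8] [-0.55  0.38  1.85  0.46  1.12 -0.62] 0.0
85 0 [ 590.1 -216.9  191.1] [-0.62  0.42  1.82  0.58  1.24 -0.73] 0.0
100 0 [ 587.6 -230.8  202.2] [-0.7   0.51  1.77  0.74  1.44 -0.85] 0.0
from s:
t [0.3207 0.3018 0.0833] a [-4.000e-04  8.000e-04  6.103e-01] |t|mm 448.2 deg 35.0
```

Request:
arm_command:
  rows:
    - {"tx":0.01,"ty":-0.006,"tz":0,"ax":0,"ay":0,"az":0,"jaw":0}
    - {"tx":0.03,"ty":-0.018,"tz":0.001,"ax":0,"ay":0,"az":0,"jaw":0}
    - {"tx":0.052,"ty":-0.034,"tz":0.002,"ax":0,"ay":0,"az":0,"jaw":0}
    - {"tx":0.075,"ty":-0.05,"tz":0.003,"ax":0,"ay":0,"az":0,"jaw":0}
    - {"tx":0.098,"ty":-0.062,"tz":0.004,"ax":0,"ay":0,"az":0,"jaw":0}
    - {"tx":0.12,"ty":-0.066,"tz":0.005,"ax":0,"ay":0,"az":0,"jaw":0}
    - {"tx":0.135,"ty":-0.06,"tz":0.007,"ax":0,"ay":0,"az":0,"jaw":0}
    - {"tx":0.15,"ty":-0.05,"tz":0.01,"ax":0,"ay":0,"az":0,"jaw":0}

```text
time_s: 12.6
eef_pos: [587.1, 186.8, 311.8]
ee_rot: [-1.806, 0.846, -1.927]
force: [1.0, 0.7, -3.1]
finger_gap: 41.9
```

```bash
python3 - <<'E'
from plan import *
s=st(); 
O=BOWL-25*h; O[2]=143
t,Rt=pour(30,O+[0,0,90]); delta(s,t,Rt); 
M=R.from_rotvec(s["ee_rot"]).as_matrix()
print((M.T@([570,0,330]-s["eef_pos"])).round())
E
```

```text
t 12.6 q [ 0.527  0.429  1.657 -0.628  1.683  0.84 ] p [587.1 186.8 311.8] F [ 1.   0.7 -3.1] gap 41.9
t [0.1739 0.3485 0.0736] a [0.0006 0.0013 0.524 ] |t|mm 396.3 deg 30.0
[134. 131.  16.]
```

Request:
arm_command:
  rows:
    - {"tx":0.025,"ty":0.022,"tz":0.003,"ax":0,"ay":0,"az":0.03,"jaw":0}
    - {"tx":0.055,"ty":0.052,"tz":0.008,"ax":0,"ay":0,"az":0.08,"jaw":0}
    - {"tx":0.09,"ty":0.086,"tz":0.015,"ax":0,"ay":0,"az":0.15,"jaw":0}
    - {"tx":0.122,"ty":0.122,"tz":0.025,"ax":0,"ay":0,"az":0.22,"jaw":0}
    - {"tx":0.147,"ty":0.16,"tz":0.036,"ax":0,"ay":0,"az":0.29,"jaw":0}
    - {"tx":0.165,"ty":0.2,"tz":0.047,"ax":0,"ay":0,"az":0.37,"jaw":0}
    - {"tx":0.172,"ty":0.245,"tz":0.057,"ax":0,"ay":0,"az":0.43,"jaw":0}
    - {"tx":0.174,"ty":0.28,"tz":0.065,"ax":0,"ay":0,"az":0.48,"jaw":0}

```text
time_s: 13.6
eef_pos: [593.0, -147.0, 263.2]
ee_rot: [-1.431, 1.156, -1.613]
force: [-0.1, 0.1, -2.2]
finger_gap: 42.0
```

```bash
python3 - <<'E'
from plan import *
from cell import manip
s=st(); 
O=BOWL-25*h; O[2]=143
for a,dz in((35,40),(50,20),(60,10),(70,0),(80,0)):
    t,Rt=pour(a,O+[0,0,dz]); delta(s,t,Rt); 
for n_ in("side","top"):
    cv2.imwrite(f"pics/{n_}7.png",manip.grab_frame(n_)["pixels"])
E
```

```text
t 13.6 q [-0.114  0.21   1.899 -0.439  1.1    0.278] p [ 593.  -147.   263.2] F [-0.1  0.1 -2.2] gap 42.0
t [0.0133 0.0995 0.0095] a [0.0018 0.     0.1298] |t|mm 100.8 deg 7.4
t [0.0131 0.1016 0.0095] a [1.800e-03 3.000e-04 3.916e-01] |t|mm 102.8 deg 22.4
t [0.0165 0.1012 0.0095] a [1.700e-03 4.000e-04 5.661e-01] |t|mm 103.0 deg 32.4
t [0.0214 0.1022 0.0095] a [1.700e-03 6.000e-04 7.406e-01] |t|mm 104.8 deg 42.4
t [0.0314 0.0956 0.0095] a [1.600e-03 8.000e-04 9.152e-01] |t|mm 101.1 deg 52.4
```

View pics/side7.png

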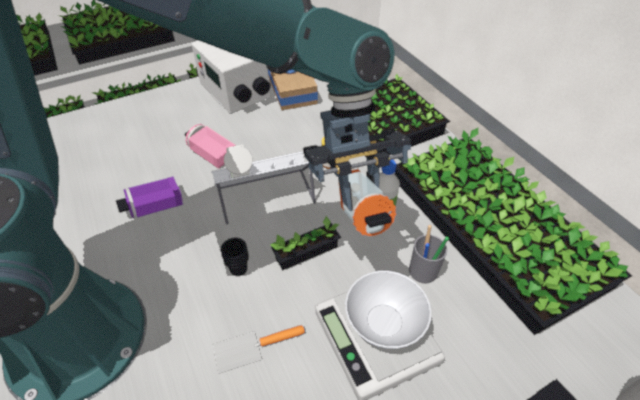

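View pics/top7.png

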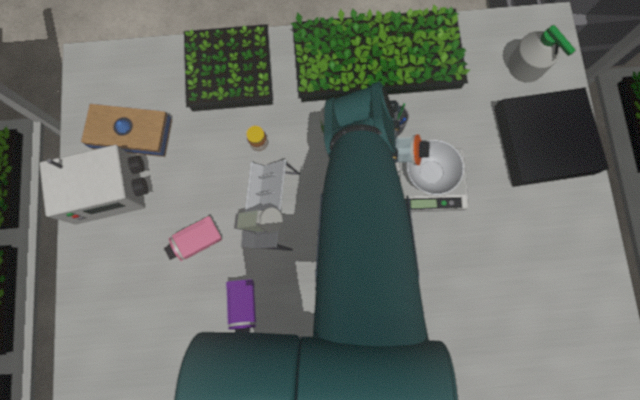

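```bash
python3 - <<'E'
from plan import *
s=st(); M=R.from_rotvec(s["ee_rot"]).as_matrix()
o=s["eef_pos"]+M@OFF; cc=s["eef_pos"]+M@[68,-9,0]; k=s["eef_pos"]+M@[81,-9,0]
print(o,cc,proj("top",[cc,k]),proj("side",[cc,k]))
from cell import manip
a=cv2.imread("pics/side7.png"); b=cv2.imread("pics/top7.png")
cv2.imwrite("pics/c7.png",np.hstack([cv2.resize(a[180:340,320:460],None,fx=3,fy=3,interpolation=2),cv2.resize(b[120:220,380:480],None,fx=3.6,fy=4.8,interpolation=2)]))
for z,r in((118,82),):
    for nm in("side","top"):
        e=proj(nm,[BOWL+[r*np.cos(t),r*np.sin(t),0] for t in np.linspace(0,6.28,60)]); print(nm,e.min(0),e.max(0))
E
```

```text
t 13.7 q [-0.116  0.212  1.899 -0.439  1.101  0.279] p [ 592.  -147.9  261.7] F [-1.1 -0.  -3.4] gap 42.1
[ 580.03731646 -213.91929033  277.38063901] [ 581.44861382 -206.44857896  295.87919872] [[417.68139495 148.69653605]
 [422.8599692  148.50070438]] [[373.46815613 216.41194521]
 [376.42987258 219.69488886]]
side [343.63593853 270.24200414] [430.14598911 347.85426523]
top [407.04320706 139.04773142] [464.41778272 194.34273106]
```

View pics/c7.png

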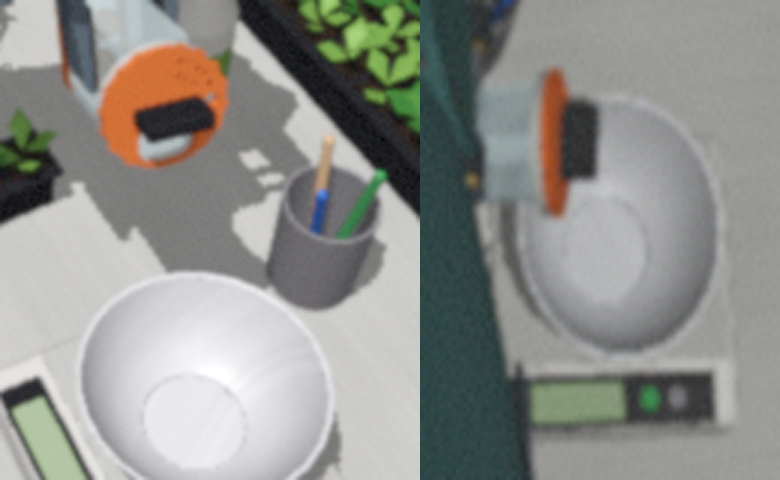

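Request:
arm_command:
  rows:
    - {"tx":0.004,"ty":0.03,"tz":0.003,"ax":0,"ay":0,"az":0.03,"jaw":0}
    - {"tx":0.009,"ty":0.065,"tz":0.006,"ax":0,"ay":0,"az":0.08,"jaw":0}
    - {"tx":0.013,"ty":0.099,"tz":0.0095,"ax":0,"ay":0,"az":0.15,"jaw":0}
    - {"tx":0.013,"ty":0.1,"tz":0.0095,"ax":0,"ay":0,"az":0.27,"jaw":0}
    - {"tx":0.013,"ty":0.1,"tz":0.0095,"ax":0,"ay":0,"az":0.39,"jaw":0}
    - {"tx":0.015,"ty":0.1,"tz":0.0095,"ax":0,"ay":0,"az":0.5,"jaw":0}
    - {"tx":0.0175,"ty":0.1,"tz":0.0095,"ax":0,"ay":0,"az":0.6,"jaw":0}
    - {"tx":0.02,"ty":0.1,"tz":0.0095,"ax":0,"ay":0,"az":0.7,"jaw":0}

```text
time_s: 14.7
eef_pos: [593.0, -201.8, 179.4]
ee_rot: [-0.869, 1.444, -1.108]
force: [-0.5, 0.7, -3.8]
finger_gap: 41.8
```

```bash
python3 - <<'E'
from plan import *
from cell import manip
s=st(); 
M=R.from_rotvec(s["ee_rot"]).as_matrix(); print("x axis elev deg",np.degrees(np.arcsin(M[2,0])), "opening",s["eef_pos"]+M@OFF,"low rim",s["eef_pos"]+M@[68,29,0])
O=BOWL-25*h; O[2]=143
for a in(78,85,92):
    t,Rt=pour(a,O); delta(s,t,Rt)
a=manip.grab_frame("side")["pixels"]
cv2.imwrite("pics/c8.png",cv2.resize(a[180:360,290:490],None,fx=3,fy=3,interpolation=2))
E
```

```text
t 14.7 q [-0.491  0.351  1.873  0.345  1.044 -0.51 ] p [ 593.  -201.8  179.4] F [-0.5  0.7 -3.8] gap 41.8
x axis elev deg -17.912321837873474 opening [ 582.32899775 -262.22595602  148.0081752 ] low rim [ 583.30014961 -256.77569641  130.88066708]
t [ 0.0077 -0.0081 -0.0003] a [0.0024 0.0021 0.1785] |t|mm 11.2 deg 10.2
t [ 0.011  -0.0159 -0.0003] a [0.0025 0.0022 0.3007] |t|mm 19.3 deg 17.2
t [ 0.0152 -0.0232 -0.0003] a [0.0026 0.0023 0.4229] |t|mm 27.7 deg 24.2
```

View pics/c8.png

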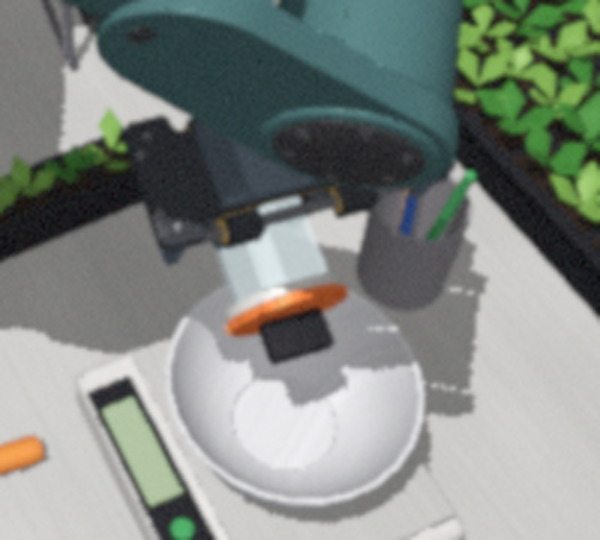

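Request:
arm_command:
  rows:
    - {"tx":0.004,"ty":-0.004,"tz":0,"ax":0,"ay":0,"az":0.07,"jaw":0}
    - {"tx":0.008,"ty":-0.008,"tz":0,"ax":0,"ay":0,"az":0.14,"jaw":0}
    - {"tx":0.01,"ty":-0.012,"tz":0,"ax":0,"ay":0,"az":0.21,"jaw":0}
    - {"tx":0.011,"ty":-0.015,"tz":0,"ax":0,"ay":0,"az":0.28,"jaw":0}
    - {"tx":0.012,"ty":-0.018,"tz":0,"ax":0,"ay":0,"az":0.34,"jaw":0}
    - {"tx":0.012,"ty":-0.018,"tz":0,"ax":0,"ay":0,"az":0.34,"jaw":0}
    - {"tx":0.012,"ty":-0.018,"tz":0,"ax":0,"ay":0,"az":0.34,"jaw":0}
    - {"tx":0.012,"ty":-0.018,"tz":0,"ax":0,"ay":0,"az":0.34,"jaw":0}

```text
time_s: 15.75
eef_pos: [590.8, -218.1, 193.1]
ee_rot: [-0.597, 1.523, -0.854]
force: [-0.1, -0.2, -2.6]
finger_gap: 42.1
```

```bash
python3 - <<'E'
from plan import *
from cell import manip
s=st(); 
M=R.from_rotvec(s["ee_rot"]).as_matrix(); print("x axis elev deg",np.degrees(np.arcsin(M[2,0])), "opening",s["eef_pos"]+M@OFF,"low rim",s["eef_pos"]+M@[68,29,0])
a=manip.grab_frame("side")["pixels"]; w=manip.grab_frame("wrist")["pixels"]
cv2.imwrite("pics/c9.png",cv2.resize(a[180:360,290:490],None,fx=3,fy=3,interpolation=2))
cv2.imwrite("pics/w9.png",w)
E
```

```text
t 15.75 q [-0.626  0.435  1.812  0.606  1.272 -0.747] p [ 590.8 -218.1  193.1] F [-0.1 -0.2 -2.6] gap 42.1
x axis elev deg -37.15787648341644 opening [ 582.58939597 -264.93562025  143.2972542 ] low rim [ 584.50087078 -254.23271281  128.95173099]
```

View pics/c9.png

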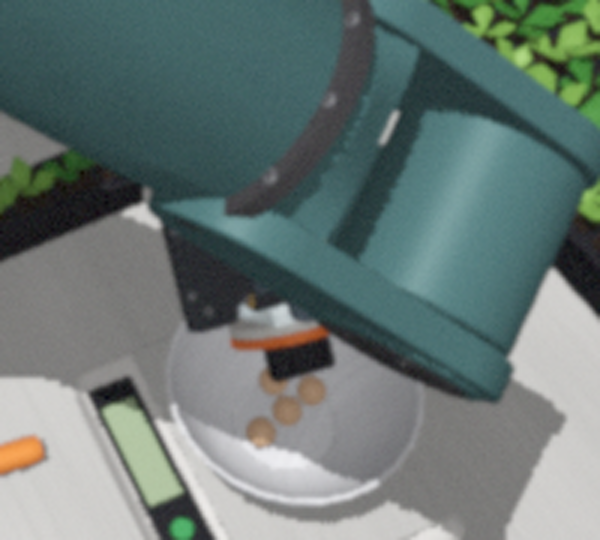

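View pics/w9.png

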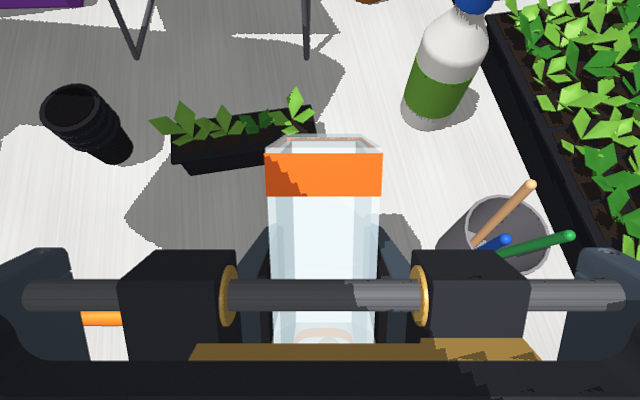

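```bash
python3 - <<'E'
from plan import *
s=st()
for p,a in(([591,-215,240],80),([592,-195,290],55),([592,-120,330],30),([590,0,340],10)):
    delta(s,p,tilt(np.radians(a))@Gm)
E
```

```text
t 15.85 q [-0.626  0.435  1.812  0.606  1.272 -0.747] p [ 590.9 -218.2  193.2] F [ 0.1 -0.7 -2.6] gap 41.5
t [-0.0308 -0.0354 -0.0004] a [ 0.0019  0.0021 -0.1229] |t|mm 46.9 deg 7.0
t [-0.0769 -0.0632 -0.0028] a [ 0.0014  0.0017 -0.5593] |t|mm 99.6 deg 32.0
t [-0.1599 -0.0505 -0.0159] a [ 8.000e-04  1.200e-03 -9.956e-01] |t|mm 168.4 deg 57.0
t [-0.2598  0.0127 -0.0388] a [ 2.0000e-04  7.0000e-04 -1.3446e+00] |t|mm 263.0 deg 77.0
```

Request:
arm_command:
  rows:
    - {"tx":-0.015,"ty":-0.017,"tz":0,"ax":0,"ay":0,"az":-0.04,"jaw":0}
    - {"tx":-0.031,"ty":-0.035,"tz":0,"ax":0,"ay":0,"az":-0.12,"jaw":0}
    - {"tx":-0.053,"ty":-0.05,"tz":-0.001,"ax":0,"ay":0,"az":-0.29,"jaw":0}
    - {"tx":-0.077,"ty":-0.063,"tz":-0.003,"ax":0,"ay":0,"az":-0.46,"jaw":0}
    - {"tx":-0.11,"ty":-0.06,"tz":-0.008,"ax":0,"ay":0,"az":-0.63,"jaw":0}
    - {"tx":-0.14,"ty":-0.054,"tz":-0.012,"ax":0,"ay":0,"az":-0.8,"jaw":0}
    - {"tx":-0.17,"ty":-0.045,"tz":-0.018,"ax":0,"ay":0,"az":-0.96,"jaw":0}
    - {"tx":-0.21,"ty":-0.02,"tz":-0.027,"ax":0,"ay":0,"az":-1.12,"jaw":0}

```text
time_s: 16.85
eef_pos: [591.5, -60.1, 337.9]
ee_rot: [-1.495, 1.104, -1.675]
force: [0.7, -0.8, -3.8]
finger_gap: 41.9
```

```bash
python3 - <<'E'
from plan import *
s=st()
for p,a in(([590,0,340],10),([588,150,335],0),([588,215,290],0),(Gp+85*n+15*u,0)):
    delta(s,p,tilt(np.radians(a))@Gm)
E
```

```text
t 16.85 q [ 0.062  0.148  1.847 -0.481  1.296  0.408] p [591.5 -60.1 337.9] F [ 0.7 -0.8 -3.8] gap 41.9
t [-0.0514 -0.0289 -0.0121] a [-0.003  -0.0028 -0.2208] |t|mm 60.2 deg 12.7
t [-0.1846 -0.0919 -0.0405] a [-0.0028 -0.0034 -0.3953] |t|mm 210.2 deg 22.7
t [-0.2621 -0.0812 -0.0521] a [-0.0028 -0.0034 -0.3953] |t|mm 279.3 deg 22.7
t [-0.3562  0.0081 -0.0584] a [-0.0028 -0.0034 -0.3953] |t|mm 361.1 deg 22.7
```

Request:
arm_command:
  rows:
    - {"tx":-0.025,"ty":-0.014,"tz":-0.006,"ax":0,"ay":0,"az":-0.1,"jaw":0}
    - {"tx":-0.06,"ty":-0.034,"tz":-0.014,"ax":-0.001,"ay":-0.001,"az":-0.2,"jaw":0}
    - {"tx":-0.1,"ty":-0.054,"tz":-0.022,"ax":-0.001,"ay":-0.001,"az":-0.28,"jaw":0}
    - {"tx":-0.142,"ty":-0.074,"tz":-0.032,"ax":-0.002,"ay":-0.002,"az":-0.34,"jaw":0}
    - {"tx":-0.185,"ty":-0.092,"tz":-0.04,"ax":-0.003,"ay":-0.003,"az":-0.395,"jaw":0}
    - {"tx":-0.225,"ty":-0.09,"tz":-0.046,"ax":-0.003,"ay":-0.003,"az":-0.395,"jaw":0}
    - {"tx":-0.25,"ty":-0.085,"tz":-0.05,"ax":-0.003,"ay":-0.003,"az":-0.395,"jaw":0}
    - {"tx":-0.262,"ty":-0.081,"tz":-0.052,"ax":-0.003,"ay":-0.003,"az":-0.395,"jaw":0}

```text
time_s: 17.85
eef_pos: [587.2, 214.6, 288.5]
ee_rot: [-1.806, 0.851, -1.92]
force: [0.7, -0.7, -2.4]
finger_gap: 41.9
```

```bash
python3 - <<'E'
from plan import *
s=st()
for p,a in((Gp+85*n+15*u,0),(Gp+60*n+8*u,0),(Gp+3*u,0)):
    delta(s,p,tilt(np.radians(a))@Gm)
E
```

```text
t 17.85 q [ 0.557  0.475  1.634 -0.604  1.677  0.871] p [587.2 214.6 288.5] F [ 0.7 -0.7 -2.4] gap 41.9
t [-0.1203  0.0454 -0.0044] a [ 0.0025  0.0043 -0.0046] |t|mm 128.7 deg 0.4
t [-0.1271  0.0705 -0.0043] a [ 0.0025  0.0043 -0.0046] |t|mm 145.4 deg 0.4
t [-0.1317  0.1305 -0.0043] a [ 0.0025  0.0043 -0.0046] |t|mm 185.4 deg 0.4
```

Request:
arm_command:
  rows:
    - {"tx":-0.015,"ty":0.002,"tz":-0.001,"ax":0.0025,"ay":0.004,"az":-0.0045,"jaw":0}
    - {"tx":-0.035,"ty":0.008,"tz":-0.002,"ax":0.0025,"ay":0.004,"az":-0.0045,"jaw":0}
    - {"tx":-0.06,"ty":0.018,"tz":-0.003,"ax":0.0025,"ay":0.004,"az":-0.0045,"jaw":0}
    - {"tx":-0.085,"ty":0.03,"tz":-0.004,"ax":0.0025,"ay":0.004,"az":-0.0045,"jaw":0}
    - {"tx":-0.105,"ty":0.045,"tz":-0.0043,"ax":0.0025,"ay":0.004,"az":-0.0045,"jaw":0}
    - {"tx":-0.12,"ty":0.06,"tz":-0.0043,"ax":0.0025,"ay":0.004,"az":-0.0045,"jaw":0}
    - {"tx":-0.124,"ty":0.075,"tz":-0.0043,"ax":0.0025,"ay":0.004,"az":-0.0045,"jaw":0}
    - {"tx":-0.124,"ty":0.08,"tz":-0.0043,"ax":0.0025,"ay":0.004,"az":-0.0045,"jaw":0}

```text
time_s: 18.85
eef_pos: [585.9, 233.2, 142.5]
ee_rot: [-1.805, 0.846, -1.928]
force: [-0.7, 0.1, -3.4]
finger_gap: 41.7
```

```bash
python3 - <<'E'
from plan import *
from cell import manip
s=st()
for p in(Gp+6*u,Gp+4*u,Gp,): delta(s,p,Gm)
cv2.imwrite("pics/w10.png",manip.grab_frame("wrist")["pixels"])
E
```

```text
t 18.85 q [ 0.58   0.664  1.644 -0.591  1.527  1.002] p [585.9 233.2 142.5] F [-0.7  0.1 -3.4] gap 41.7
t [-0.0061  0.0495 -0.0003] a [ 0.0008 -0.0002  0.0004] |t|mm 49.9 deg 0.1
t [-0.0081  0.0496 -0.0003] a [ 0.0008 -0.0002  0.0004] |t|mm 50.2 deg 0.1
t [-0.0121  0.0496 -0.0003] a [ 0.0008 -0.0002  0.0004] |t|mm 51.0 deg 0.1
```

View pics/w10.png

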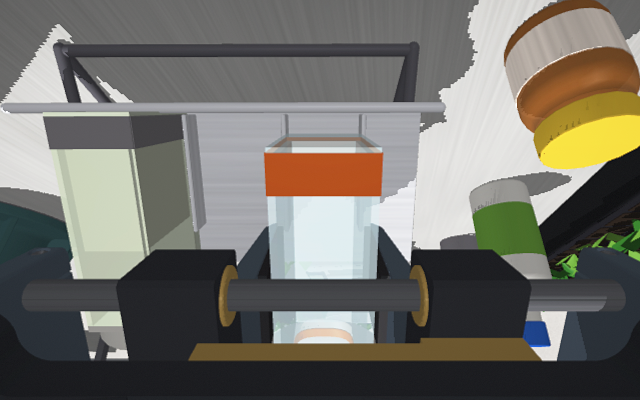

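Request:
arm_command:
  rows:
    - {"tx":-0.002,"ty":0.008,"tz":0,"ax":0,"ay":0,"az":0,"jaw":0}
    - {"tx":-0.004,"ty":0.018,"tz":0,"ax":0,"ay":0,"az":0,"jaw":0}
    - {"tx":-0.006,"ty":0.028,"tz":0,"ax":0,"ay":0,"az":0,"jaw":0}
    - {"tx":-0.006,"ty":0.036,"tz":0,"ax":0,"ay":0,"az":0,"jaw":0}
    - {"tx":-0.006,"ty":0.042,"tz":0,"ax":0,"ay":0,"az":0,"jaw":0}
    - {"tx":-0.006,"ty":0.046,"tz":0,"ax":0,"ay":0,"az":0,"jaw":0}
    - {"tx":-0.006,"ty":0.048,"tz":0,"ax":0,"ay":0,"az":0,"jaw":0}
    - {"tx":-0.006,"ty":0.049,"tz":0,"ax":0,"ay":0,"az":0,"jaw":0}

```text
time_s: 19.9
eef_pos: [580.4, 201.2, 107.0]
ee_rot: [-1.804, 0.846, -1.927]
force: [-0.2, 0.6, -3.0]
finger_gap: 41.8
```

```bash
python3 - <<'E'
from plan import *
s=st(); delta(s,Gp,Gm)
E
```

```text
t 19.9 q [ 0.548  0.684  1.693 -0.615  1.455  1.023] p [580.4 201.2 107. ] F [-0.2  0.6 -3. ] gap 41.8
t [-0.0059  0.0019 -0.0005] a [-0.0002 -0.0005 -0.0006] |t|mm 6.2 deg 0.0
```

Request:
arm_command:
  rows:
    - {"tx":-0.001,"ty":0.001,"tz":0,"ax":0,"ay":0,"az":0,"jaw":0}
    - {"tx":-0.002,"ty":0.0015,"tz":0,"ax":0,"ay":0,"az":0,"jaw":0}
    - {"tx":-0.003,"ty":0.0018,"tz":0,"ax":0,"ay":0,"az":0,"jaw":0}
    - {"tx":-0.004,"ty":0.0018,"tz":0,"ax":0,"ay":0,"az":0,"jaw":0}
    - {"tx":-0.005,"ty":0.0018,"tz":0,"ax":0,"ay":0,"az":0,"jaw":0}
    - {"tx":-0.006,"ty":0.0018,"tz":0,"ax":0,"ay":0,"az":0,"jaw":0}
    - {"tx":-0.0063,"ty":0.0018,"tz":0,"ax":0,"ay":0,"az":0,"jaw":0}
    - {"tx":-0.0063,"ty":0.0018,"tz":0,"ax":0,"ay":0,"az":0,"jaw":0}

```text
time_s: 20.9
eef_pos: [580.8, 203.6, 101.3]
ee_rot: [-1.805, 0.846, -1.928]
force: [-1.7, -3.2, 3.5]
finger_gap: 42.1
```

```bash
python3 - <<'E'
from plan import *
from cell import manip
s=st(); delta(s,Gp,Gm); print(s["force"]@u,s["force"]@n)
cv2.imwrite("pics/w11.png",manip.grab_frame("wrist")["pixels"])
E
```

```text
t 20.9 q [ 0.551  0.694  1.689 -0.614  1.452  1.028] p [580.8 203.6 101.3] F [-1.7 -3.2  3.5] gap 42.1
t [ 0.      0.0001 -0.0005] a [ 0.0001 -0.0005  0.0003] |t|mm 0.5 deg 0.0
4.90789670228453 -0.3430947767687904
```

View pics/w11.png

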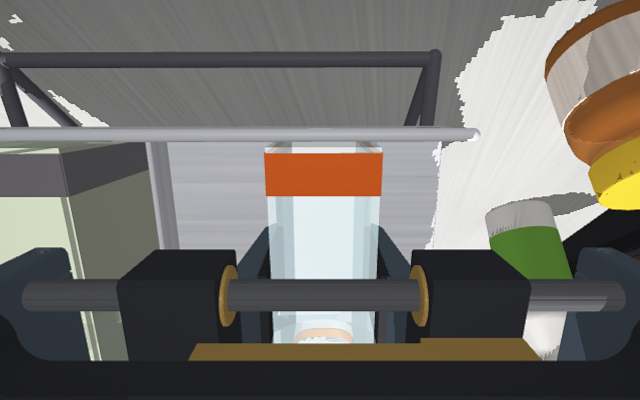

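Request:
arm_command:
  rows:
    - {"tx":0,"ty":0,"tz":0,"ax":0,"ay":0,"az":0,"jaw":0.55}
    - {"tx":0,"ty":0,"tz":0,"ax":0,"ay":0,"az":0,"jaw":0.75}
    - {"tx":0,"ty":0,"tz":0,"ax":0,"ay":0,"az":0,"jaw":1}
    - {"tx":0,"ty":0,"tz":0,"ax":0,"ay":0,"az":0,"jaw":1}
    - {"tx":0,"ty":-0.02,"tz":0,"ax":0,"ay":0,"az":0,"jaw":1}
    - {"tx":0,"ty":-0.05,"tz":0,"ax":0,"ay":0,"az":0,"jaw":1}
    - {"tx":0,"ty":-0.09,"tz":0,"ax":0,"ay":0,"az":0,"jaw":1}
    - {"tx":0,"ty":-0.12,"tz":0,"ax":0,"ay":0,"az":0,"jaw":1}

```text
time_s: 21.95
eef_pos: [597.3, 296.4, 180.6]
ee_rot: [-1.802, 0.846, -1.927]
force: [0.5, 0.0, -0.1]
finger_gap: 91.0
```

Request:
arm_command:
  rows:
    - {"tx":0,"ty":-0.01,"tz":0,"ax":0,"ay":0,"az":0,"jaw":1}
    - {"tx":0,"ty":-0.03,"tz":0,"ax":0,"ay":0,"az":0,"jaw":1}
    - {"tx":0,"ty":-0.06,"tz":0,"ax":0,"ay":0,"az":0,"jaw":1}
    - {"tx":0,"ty":-0.09,"tz":0,"ax":0,"ay":0,"az":0,"jaw":1}
    - {"tx":0,"ty":-0.12,"tz":0,"ax":0,"ay":0,"az":0,"jaw":1}
    - {"tx":0,"ty":-0.14,"tz":0,"ax":0,"ay":0,"az":0,"jaw":1}
    - {"tx":0,"ty":-0.15,"tz":0,"ax":0,"ay":0,"az":0,"jaw":1}
    - {"tx":0,"ty":-0.15,"tz":0,"ax":0,"ay":0,"az":0,"jaw":1}

```text
time_s: 22.95
eef_pos: [616.7, 407.0, 275.0]
ee_rot: [-1.804, 0.846, -1.927]
force: [0.3, 0.7, -0.6]
finger_gap: 91.0
```

```bash
python3 - <<'E'
from plan import *
from cell import manip
s=st()
for n_ in("side","top","wrist"): cv2.imwrite(f"pics/{n_}12.png",manip.grab_frame(n_)["pixels"])
a=cv2.imread("pics/side12.png"); w=cv2.imread("pics/wrist12.png")
cv2.imwrite("pics/c12.png",np.hstack([cv2.resize(a[120:240,180:340],None,fx=3,fy=3,interpolation=2),cv2.resize(w[100:280,230:410],None,fx=2,fy=2,interpolation=2)[:360,:320]]))
E
```

```text
t 22.95 q [ 0.725  0.711  1.286 -0.518  1.853  0.942] p [616.7 407.  275. ] F [ 0.3  0.7 -0.6] gap 91.0
```

View pics/side12.png

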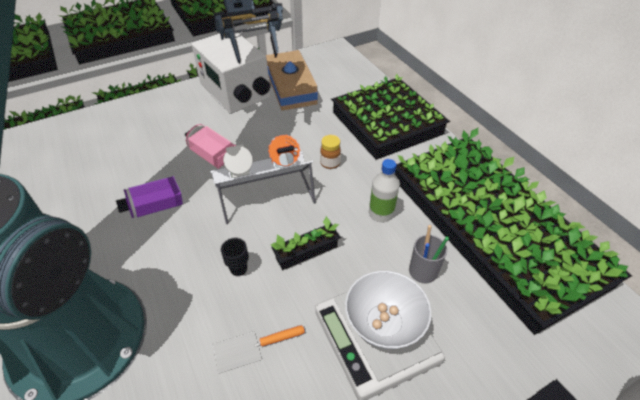

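View pics/top12.png

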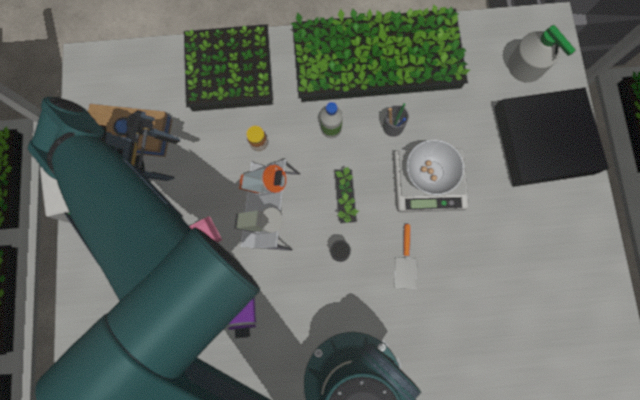

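View pics/wrist12.png

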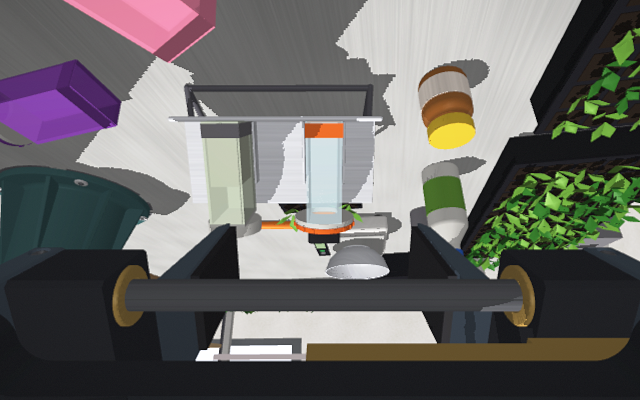

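View pics/c12.png

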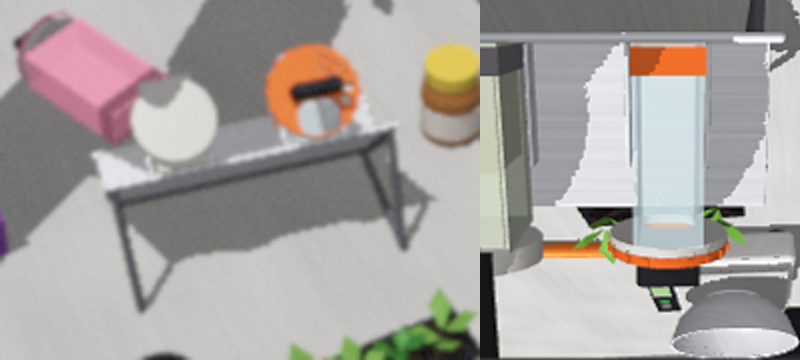

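```bash
python3 - <<'E'
from cell import manip
print(manip.finish_job())
E
```

```text
the job is handed in; nothing more can be done
None
```

The job is done and handed in at about 23 s. With the shaker still in the rack, I turned the cap by its bar from about 0.58 to about 1.57 rad. I then lifted the shaker over the lip, tipped it to about 37° below level over the bowl, and put the shaker back in its bay.

**Last checks:**
- **Balls:** all four are in the bowl on the scale, and the last wrist pictures show the shaker's jar empty.
- **Shaker:** its foot is flush behind the lip. In the side view the cap centre is at pixel (284, 150), against (284, 151) at the start.
- **Bystanders:** the canister, the plug strip and the rest look unmoved in the before and after pictures. I compared these by eye, with a pixel reading only for the canister.
- **Force:** the fingertips touched the cap face at about 17 N on the first descent, because the cap lay a few mm higher than my estimate. I backed off 3 mm. In the readings after each move no other force passed about 6 N.

No check failed.

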